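Mount the flywheel in the spin guard and latch its gate

TASK

Set the red flywheel down over the upright spindle in the open-topped steel spin guard, fully home on its seat. Then push the guard's hinged gate shut, steadily and without slamming or forcing it, until the sprung bolt rides over the strike and snaps in so that the gate stays shut by itself. Leave the other parts on the desk where they are.

Things in the scene. Friction and masses are not known exactly. Their poses are not given: they have to be found in the camera images.
- wheel: Red flywheel lying flat. Rim 72 mm across and 14 mm high; central hub 30 mm across and 38 mm high (stands 24 mm above the rim, good to pinch from above) with a through bore 14 mm across. About 0.15 to 0.31 kg. Origin: centre of its underside, z up along the bore.
- pen: Fixed grey sheet-steel spin guard, open at the top: floor 190 mm (x) by 200 mm (y), 4 mm walls 80 mm high on three sides, gate on the front (-x side). Origin: centre of its underside; x from front to back, y to its left, z up. In its middle an upright spindle 9 mm thick on a round seat 32 mm across; seat face 16 mm, coned spindle tip 64 mm above the desk.
- spindle_seat (a point): Middle of the seat's face, on the spindle's axis, 16 mm above the desk: the wheel's underside comes to rest here.
- gate_hinge (a point): Lower end of the gate's upright hinge axis, 8 mm above the desk, at the guard's front left corner (95 mm in front of and 85 mm left of the guard's origin).
- gate_push (a point): Centre of the outer face of a round steel push pad 28 mm across on the gate's outside, 105 mm from the hinge axis, 53 mm above the desk, 6 mm outside the gate's middle plane. The gate's top edge is 78 mm above the desk.
- gate (a joint): Angle (rad) of the gate, a plate 160 mm wide, 70 high, 6 thick. 0: in line with the guard's front; grows as it swings out, away from the guard; starts at 0.5 to 0.85. A weak hinge spring swings it open again (to 0.4 or more) unless latched; this takes 0.5 to 2.5 N at the push pad. Riding over the strike takes up to 9 to 11 N there in all, then drops at the snap; over 20 N forces the gate.
- strike_corner (a point): A fixed point of the guard, not of the strike: its front right corner, 62 mm above the desk. There a steel bracket, set by hand in its slots, carries the roller strike that the bolt rides over and a rigid back stop for the gate. So the gate meets the stop at an angle from 0 to 0.2 that is not measured: find it by feel. Once snapped in, the bolt holds the gate within 0.03 rad of the stop.
- eccentric: Steel eccentric (bystander): disc 48 mm across, 12 mm high, with an off-centre boss 20 mm across, 24 mm high overall. Origin: centre of the disc's underside.
- gauge_guard: Brass gauge glass guard (bystander): upright barred tube 26 mm across, 70 mm high. Origin: centre of its underside.
- funnel: Tin funnel standing mouth down (bystander): 72 mm across, 80 mm high. Origin: centre of its underside.
- bolt_tip (a point): A point of the gate: where the nose of its sprung bolt is when fully out. The steel bolt, 10 mm thick and 16 high, is on the gate's inside near the top of the free edge, sticks out 10 mm past that edge and has a 45 degree bevel towards the guard's inside. The ride over the strike begins about 0.1 rad before the back stop and pushes the bolt back 6 to 9 mm.
Not all that is in view belongs to the job. There is more than one size of the wheel; the one meant has the size given above.

How it is judged:
On the way, in this order (a step that is already met when the one before it is completed fails the run):
1. the wheel sits on the spindle, fully home on the seat, with the gate still open (horizontal distance between wheel and spindle_seat below 0.005 m and z of wheel in the frame of spindle_seat below 0.004 m and angle between wheel's own z axis and vertical below 0.15 rad and value of joint gate above 0.35 rad), for 0.2 s.
2. the gate is shut (value of joint gate below 0.24 rad), for 0.2 s.
At the end, for the whole second after the job is handed in: The wheel rests upright on the spindle's seat (within 5 mm of its axis, underside within 4 mm of the seat, tilt under 0.15 rad), and the gate, let go, stays shut on its latch (angle under 0.24 rad; unlatched, its spring would swing it open) (horizontal distance between wheel and spindle_seat below 0.005 m and z of wheel in the frame of spindle_seat below 0.004 m and angle between wheel's own z axis and vertical below 0.15 rad and linear speed of wheel below 0.02 m/s and value of joint gate below 0.24 rad and velocity of joint gate below 0.05 rad/s); the robot touches nothing.
It fails at once if the gate is forced: the robot presses on it with more than 20 N (contact force between any of the fingers, the arm and gate above 20 N).
It fails at once if the gate is slammed: it swings shut faster than 2 rad/s while still more than 0.35 rad open (value of joint gate above 0.35 rad and velocity of joint gate below -2 rad/s).
It fails at once if a bystander is moved more than 20 mm (distance of any of eccentric, gauge_guard, funnel from where it was at the start of the episode above 0.02 m).
It also fails if it takes over 70 s, if anything falls off the work surface, if the arm or the gripper's body presses on something with over 40 N, if the wrist force passes 120 N, or if a joint passes its speed limit or range.

ROBOT

A 6-joint arm with a two-finger parallel gripper is mounted at the origin on the work surface. World frame = base frame: x ahead of the robot, y to its left, z up, the work surface at z = 0. Lengths are in m, angles in rad, forces in N, time in s.
With the tool pointing down it reaches from about 0.25 to 0.725 m from the base axis. Payload 4 kg.
Tool frame: the origin (TCP) lies at the centre of the arm's flange, where the gripper is bolted on; the fingertips stand 173 mm ahead of it and the grasp point (between the pads) lies 155 mm ahead of it; x points along the fingers, z is the direction in which the jaws open and shut, and the axes are right-handed (so a half turn about x gives the same grasp; the last joint's range is limited). The gripper opens to 85 mm and grips with 20 to 120 N. Pads are 22 mm wide; open, the fingers measure 114 mm over their backs; the gripper's body (76 mm by 85 mm) begins 54 mm behind the grasp point. The pads swing forward as they close: fully open they stand 13 mm farther back than shut.
Start: joints at [1.335, 0.241, 0.005, 1.335, 0, 1.571], TCP at [0.117, 0.486, 0.405] pointing down, gripper open.
Joint ranges: [-2.72, 2.72], [-1.05, 1.87], [-1.09, 1.28], [-1.99, 2.15], [-1.42, 1.44], [-3.14, 3.14]. Speed limits (rad/s): [2.79, 2.79, 3.14, 3.14, 3.14, 3.14].

INTERFACE

Orientations are given as a unit quaternion [x, y, z, w].
In Python, from workcell import bot gives the robot as it stands.
- The arm moves only by the tool arm_command, never from a script. Its argument "moves" is one flat list of numbers, 7 for each row, row after row: the shift along the tool's x, y, z in m, then the turn, a rotation vector about the tool's x, y, z in rad, then the closure, from -1 (fully open) to 1 (shut). A call has 1 to 20 rows; each row shifts and turns the pose as measured when the row begins, along the tool's axes as they then stand; what a row does not reach is not made up. A row lasts 1/12 s, in which the tool goes at most 41.7 mm and 7.16 degrees, less where a joint would pass 70% of its speed; a pose out of reach is approached as far as the arm can. A call with a gripper value outside its range is refused whole. The fingers move at their own pace and stop on an object; the grip force is fixed at half the most. Time passes only in rows, so rows that do not move let the fingers close. It gives the time, the measured TCP pose, the force and the opening at its end, in the units of the state.
- bot.get_obs(): the state, without advancing time (a new reading comes with each control period).
- bot.camera(name): name is "scene" or "top" or "wrist"; returns the picture (384x512x3 uint8, red, green, blue); there is no depth.
- bot.get_calibration(name): a dict with "mtx" (3x3 intrinsics, pixels), "dist" ([k1, k2, p1, p2, k3] as OpenCV has them; the pictures are not rectified), "world_from_camera" (4x4, takes a point from camera to world coordinates); the wrist camera has in their place "mount" (4x4, takes a point from camera to tool coordinates, whose origin is the TCP and whose axes are the tool frame's). Camera axes: x right, y up, looking along -z (the intrinsics and any distortion apply to the point x, -y, -z); pixel columns grow to the right and rows downward; lengths in m; the calibration is good to about 2 mm. A picture is of the moment at which its call begins: read the wrist's pose just before it. get_calibration takes no time and is no camera call.
- bot.job_done(): hands the job in, once; it reports no verdict.
The state is a dict: "clock": time; "joint_pos": joint angles; "joint_vel": joint speeds; "tau": joint torques, N m; "eef_pos": TCP position; "tool_rot": TCP orientation; "ft_force": force on the tool from outside, world axes, zero at the start; "ft_torque": the same for the moment, N m; "grip_width": finger opening in m.
Only numpy, scipy, OpenCV 4.12 (cv2) and the standard library are available. Lean on these libraries where they do the work, as an engineer would, in place of code of your own. Each camera call takes 0.05 s, during which the arm holds its last target.

## Working session

There is one attempt and no reset: what is moved stays moved. The work goes in short steps, Python scripts to look and compute and a tool call to move; the robot and the scene stay as the last step left them, time stands still between calls to the robot, and variables do not carry over. Pictures are saved under pics/ and viewed, and the job is handed in when it is done.

Besides the shell and the picture viewer there is one more tool, called after "Call:" in YAML: its name, and indented under it one key for each argument. arm_command: Moves the arm, as the interface text tells. Its arguments: {"type":"object","properties":{"moves":{"type":"array"}},"required":["moves"]}

```bash
mkdir -p pics; ls; cat > h.py <<'E'
import numpy as np, cv2
from workcell import bot
from scipy.spatial.transform import Rotation as R
def cal(name,obs=None):
    c=bot.get_calibration(name); K=np.array(c["mtx"],float); D=np.array(c["dist"],float)
    if "world_from_camera" in c: T=np.array(c["world_from_camera"],float)
    else:
        o=obs or bot.get_obs(); W=np.eye(4); W[:3,:3]=R.from_quat(o["tool_rot"]).as_matrix(); W[:3,3]=o["eef_pos"]
        T=W@np.array(c["mount"],float)
    return K,D,T
def ray(px,K,D,T):
    p=cv2.undistortPoints(np.array(px,float).reshape(-1,1,2),K,D).reshape(-1,2)
    d=np.c_[p[:,0],-p[:,1],-np.ones(len(p))]@T[:3,:3].T
    return T[:3,3],d
def onz(px,z,C):
    o,d=ray(px,*C); return o+d*((z-o[2])/d[:,2])[:,None]
def proj(P,C):
    K,D,T=C; P=np.array(P,float).reshape(-1,3); q=(P-T[:3,3])@T[:3,:3]; q=q*[1,-1,-1]
    return cv2.projectPoints(q.reshape(-1,1,3),np.zeros(3),np.zeros(3),K,D)[0].reshape(-1,2)
def snap(name,fn):
    im=bot.camera(name); cv2.imwrite("pics/"+fn,im[...,::-1]); return im
E
python3 - <<'E'
from h import *
print(bot.get_obs())
for n in("scene","top","wrist"):
    snap(n,n+"0.png"); print(n,bot.get_calibration(n))
E
```

```text
pics
{'clock': 0.0, 'joint_pos': array([1.33501582e+00, 2.41425198e-01, 3.74944661e-03, 1.33520815e+00,
       5.05894649e-06, 1.57076731e+00]), 'joint_vel': array([-0.00173305, -0.00044384, -0.00077554, -0.00049163, -0.00194099,
        0.00147515]), 'tau': array([-1.43983361e-03, -3.72314715e+01,  2.52409852e+01,  1.70796853e-02,
       -2.07790245e-04, -4.95560244e-06]), 'eef_pos': array([0.11673925, 0.485912  , 0.40381611]), 'tool_rot': array([-0.4381841 ,  0.5559123 ,  0.43727315,  0.55475076]), 'ft_force': array([0.16458003, 1.31712476, 0.47558358]), 'ft_torque': array([-0.01700631, -0.01861381, -0.03543029]), 'grip_width': 0.08524150025702265}
scene {'mtx': array([[364.57380893,   0.        , 252.01256737],
       [  0.        , 364.57380893, 194.13970136],
       [  0.        ,   0.        ,   1.        ]]), 'dist': array([-0.03397503,  0.        ,  0.        ,  0.        ,  0.        ]), 'world_from_camera': array([[-0.8823466 , -0.28100551,  0.37749224,  0.87127327],
       [ 0.47007997, -0.48858128,  0.73505997,  0.73209401],
       [-0.02212026,  0.8260292 ,  0.56319309, 
[... 494 characters left out ...]
161356 ,  0.99312738,  0.95057005],
       [ 0.        ,  0.        ,  0.        ,  1.        ]])}
wrist {'mtx': array([[326.96113913,   0.        , 261.12646176],
       [  0.        , 326.96113913, 194.84097092],
       [  0.        ,   0.        ,   1.        ]]), 'dist': array([-0.06614842,  0.        ,  0.        ,  0.        ,  0.        ]), 'mount': array([[-7.55559921e-04,  2.86181688e-01, -9.58175073e-01,
         3.10466175e-02],
       [-2.52831073e-04,  9.58175261e-01,  2.86181944e-01,
         7.39260525e-02],
       [ 9.99999683e-01,  4.58484038e-04, -6.51603201e-04,
         2.05668745e-04],
       [ 0.00000000e+00,  0.00000000e+00,  0.00000000e+00,
         1.00000000e+00]])}
```

View pics/scene0.png

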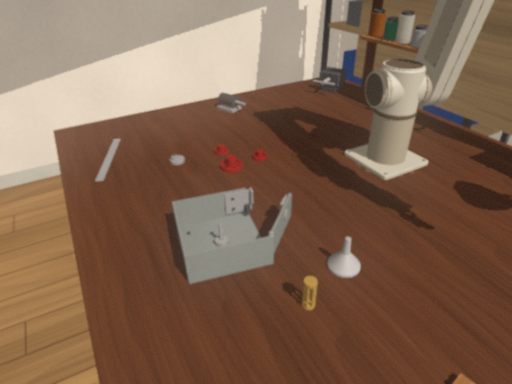

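View pics/top0.png

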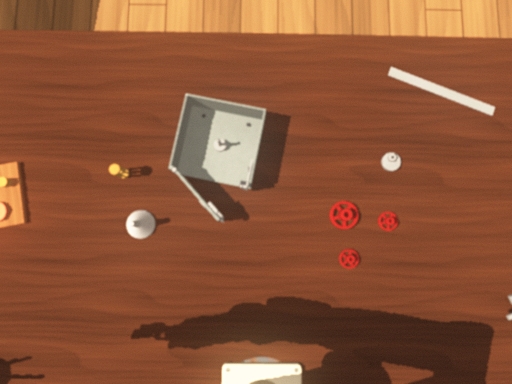

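View pics/wrist0.png

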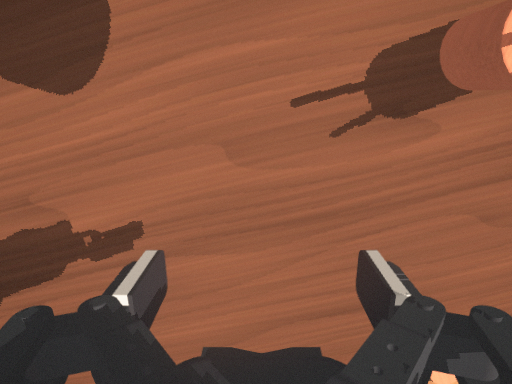

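The top view shows three red wheels, at (344,215), (388,221) and (349,259), and all three could be taken for the target. The guard is around (217,143), with its gate swung out to a tip at (218,217). The funnel is at (140,224), the gauge guard at (118,170) and the eccentric at (391,161). Next I'll measure the wheel sizes and the guard.

```bash
cat > m1.py <<'E'
from h import *
im=cv2.imread("pics/top0.png"); C=cal("top")
hsv=cv2.cvtColor(im,cv2.COLOR_BGR2HSV)
b,g,r=[im[...,i].astype(int) for i in range(3)]
m=((r>110)&(g<60)&(b<60)).astype(np.uint8)
cs,_=cv2.findContours(m,cv2.RETR_EXTERNAL,cv2.CHAIN_APPROX_NONE)
for c in cs:
    if cv2.contourArea(c)<50: continue
    h=cv2.convexHull(c).reshape(-1,2).astype(float)
    P=onz(h,0.014,C)[:,:2].astype(np.float32)
    (x,y),rad=cv2.minEnclosingCircle(P*1000)
    print("px",h.mean(0).round(),"enclosing centre mm",round(x,1),round(y,1),"dia",round(2*rad,1), "eq dia",round(1000*np.sqrt(4*cv2.contourArea(P.reshape(-1,1,2))/np.pi),1))
    print(cv2.fitEllipse((P*1000).reshape(-1,1,2)))
cv2.imwrite("pics/cw.png",cv2.resize(im[185:285,310:420],None,fx=5,fy=5,interpolation=cv2.INTER_CUBIC))
cv2.imwrite("pics/cp.png",cv2.resize(im[85:230,160:275],None,fx=4,fy=4,interpolation=cv2.INTER_CUBIC))
E
python3 m1.py
```

```text
px [349. 258.] enclosing centre mm 354.9 -220.1 dia 52.9 eq dia 48.9
((354.5640869140625, -220.4659881591797), (47.49821090698242, 52.86125183105469), 4.586055755615234)
px [387. 219.] enclosing centre mm 448.0 -321.2 dia 52.6 eq dia 47.8
((448.896728515625, -321.66009521484375), (46.604576110839844, 52.90959167480469), 4.015526294708252)
px [343. 214.] enclosing centre mm 463.3 -209.4 dia 75.1 eq dia 72.0
((462.9668273925781, -209.81593322753906), (71.99468231201172, 74.61778259277344), 14.601140975952148)
```

View pics/cw.png

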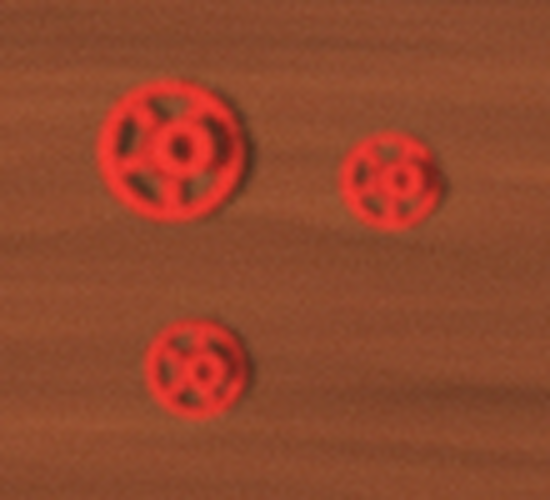

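View pics/cp.png

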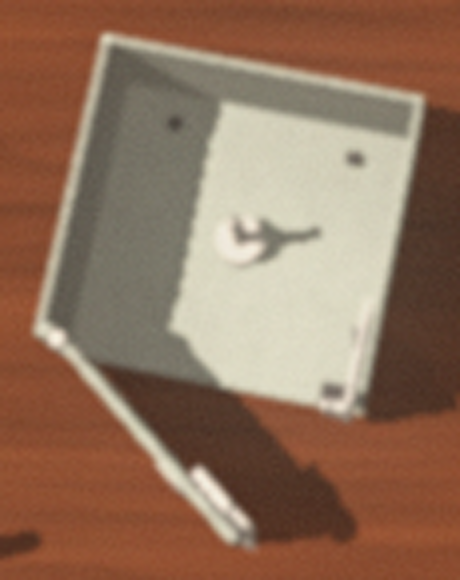

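The large wheel at top pixel (344,215) measures 72–75 mm across, against about 50 mm for the other two, so it is the target. In the guard crop, the wall-top corners are at about (105,38), (422,98) and (40,330), and the gate's free end is at (240,540).

```bash
cat > m2.py <<'E'
from h import *
C=cal("top")
f=lambda x,y:(np.array([x,y])+.5)/4-.5+np.array([160,85])
w=(np.array([183,149])+.5)/5-.5+np.array([310,185])
print("bore z.038",onz([w],0.038,C))
bl,br,fl=[onz([f(*p)],0.080,C)[0] for p in((103,34),(425,95),(36,333))]
print(bl,br,fl,np.linalg.norm(bl-br),np.linalg.norm(bl-fl))
x=(bl-fl)[:2];y=(bl-br)[:2]
print("yaw",np.arctan2(x[1],x[0]),np.arctan2(-y[0],y[1]))
print("centre of br-fl", (br+fl)/2)
print("seat",onz([f(240,242)],.016,C),"tip",onz([f(238,225)],.064,C))
h=onz([f(57,338)],.078,C)[0];t=onz([f(240,538)],.078,C)[0]
print("hinge",h,"tip",t,np.linalg.norm(h-t),np.arctan2(*(t-h)[1::-1]))
E
python3 m2.py
```

```text
bore z.038 [[ 0.46269286 -0.20790493  0.038     ]]
[0.75334326 0.19287835 0.08      ] [ 0.71749281 -0.00477245  0.08      ] [0.56715145 0.22662388 0.08      ] 0.2008758106698508 0.1892251373777886
yaw -0.1792944189096684 -0.1794320339274271
centre of br-fl [0.64232213 0.11092572 0.08      ]
seat [[0.6395014  0.11210434 0.016     ]] tip [[0.63869721 0.10906974 0.064     ]]
hinge [0.56461565 0.21442676 0.078     ] tip [0.44639838 0.10238221 0.078     ] 0.1628781936170138 -2.3829954926314745
```

```bash
cat >> h.py <<'E'
def plan(pos,yaw):
    """yaw: world direction of tool y, tool x down"""
    o=bot.get_obs(); A=R.from_quat(o["tool_rot"])
    y=np.array([np.cos(yaw),np.sin(yaw),0]); x=np.array([0,0,-1.]); B=R.from_matrix(np.c_[x,y,np.cross(x,y)])
    d=A.inv().apply(np.array(pos)-o["eef_pos"]); rv=(A.inv()*B).as_rotvec()
    print("t",round(o["clock"],2),"pos",o["eef_pos"].round(4),"shift mm",(d*1000).round(1),"rv",rv.round(4),"j",o["joint_pos"].round(2),"F",o["ft_force"].round(2),"w",round(o["grip_width"],4))
E
python3 - <<'E'
from h import *
o=bot.get_obs(); print(R.from_quat(o["tool_rot"]).as_matrix().round(3))
plan([0.40,-0.20,0.36],-0.18)
plan([0.40,-0.20,0.36],-0.18+np.pi)
E
```

```text
[[-0.    -0.972  0.234]
 [-0.002  0.234  0.972]
 [-1.    -0.    -0.002]]
t 0.15 pos [0.1168 0.486  0.404 ] shift mm [  45.  -435.7 -600.7] rv [ 3.0857e+00 -1.0000e-04  2.5000e-03] j [ 1.33  0.24  0.    1.34 -0.    1.57] F [-0.01 -0.25  0.09] w 0.0855
t 0.15 pos [0.1168 0.486  0.404 ] shift mm [  45.  -435.7 -600.7] rv [-0.0558 -0.0016 -0.    ] j [ 1.33  0.24  0.    1.34 -0.    1.57] F [-0.01 -0.25  0.09] w 0.0855
```

Call:
arm_command:
  moves: [0.002, -0.022, -0.03, 0, 0, 0, -1, 0.002, -0.022, -0.03, 0, 0, 0, -1, 0.002, -0.022, -0.03, 0, 0, 0, -1, 0.002, -0.022, -0.03, 0, 0, 0, -1, 0.002, -0.022, -0.03, 0, 0, 0, -1, 0.002, -0.022, -0.03, 0, 0, 0, -1, 0.002, -0.022, -0.03, 0, 0, 0, -1, 0.002, -0.022, -0.03, 0, 0, 0, -1, 0.002, -0.022, -0.03, 0, 0, 0, -1, 0.002, -0.022, -0.03, 0, 0, 0, -1, 0.002, -0.022, -0.03, 0, 0, 0, -1, 0.002, -0.022, -0.03, 0, 0, 0, -1, 0.002, -0.022, -0.03, 0, 0, 0, -1, 0.002, -0.022, -0.03, 0, 0, 0, -1, 0.002, -0.022, -0.03, 0, 0, 0, -1, 0.002, -0.022, -0.03, 0, 0, 0, -1, 0.002, -0.022, -0.03, 0, 0, 0, -1, 0.002, -0.022, -0.03, 0, 0, 0, -1, 0.002, -0.022, -0.03, 0, 0, 0, -1, 0.002, -0.022, -0.03, 0, 0, 0, -1]

```text
clock: 1.82
eef_pos: [0.4124, -0.2256, 0.3594]
tool_rot: [-0.443, 0.551, 0.44, 0.553]
ft_force: [0.6, 0.6, -0.2]
grip_width: 0.0852
```

```bash
python3 - <<'E'
from h import *
plan([0.40,-0.20,0.36],-0.18)
E
```

```text
t 1.82 pos [ 0.4124 -0.2256  0.3594] shift mm [-0.6 17.7 22.2] rv [ 3.0993e+00  6.8000e-03 -5.0000e-04] j [-0.5   0.21 -0.16  1.2   0.   -0.28] F [ 0.55  0.61 -0.18] w 0.0852
```

```bash
python3 - <<'E'
from h import *
plan([0.463,-0.209,0.33],-0.18+np.pi)
E
```

```text
t 1.82 pos [ 0.4124 -0.2256  0.3594] shift mm [ 29.6 -45.6  27.3] rv [-0.0423  0.0003  0.0044] j [-0.5   0.21 -0.16  1.2   0.   -0.28] F [ 0.55  0.61 -0.18] w 0.0852
```

Call:
arm_command:
  moves: [0.01, -0.015, 0.009, -0.014, 0, 0, -1, 0.01, -0.015, 0.009, -0.014, 0, 0, -1, 0.01, -0.015, 0.009, -0.014, 0, 0, -1, 0, 0, 0, 0, 0, 0, -1]

```text
clock: 2.15
eef_pos: [0.4655, -0.219, 0.3265]
tool_rot: [-0.451, 0.546, 0.447, 0.547]
ft_force: [0.3, -0.1, 0.4]
grip_width: 0.0854
```

```bash
python3 - <<'E'
from h import *
o=bot.get_obs(); print(o["clock"],o["eef_pos"],o["joint_vel"].round(3)); snap("wrist","w1.png")
print(proj([[.463,-.209,.038],[.463,-.209,.0]],cal("wrist",o)))
E
```

```text
2.15 [ 0.46545876 -0.21897452  0.32651927] [-0.039 -0.017 -0.004  0.043 -0.027 -0.007]
[[272.96144525 184.11717162]
 [271.61304495 173.409114  ]]
```

View pics/w1.png

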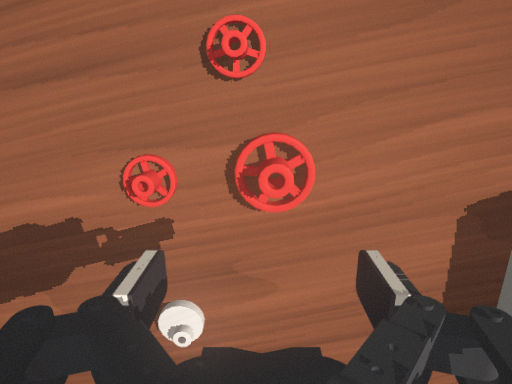

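The wrist view shows the big wheel with its rim centred near (275,173) and its bore at (278,182). The two small wheels are at (235,46) and (149,180).

```bash
cat > m3.py <<'E'
from h import *
o=bot.get_obs(); im=snap("wrist","w2.png").astype(int); C=cal("wrist",o)
print(o["eef_pos"])
m=((im[...,0]>110)&(im[...,1]<70)&(im[...,2]<70)).astype(np.uint8)
cs,_=cv2.findContours(m,cv2.RETR_EXTERNAL,cv2.CHAIN_APPROX_NONE)
c=max(cs,key=cv2.contourArea); h=cv2.convexHull(c).reshape(-1,2)
P=(onz(h,.012,C)[:,:2]*1000).astype(np.float32).reshape(-1,1,2)
print("rim",cv2.fitEllipse(P),cv2.minEnclosingCircle(P))
# bore: hole contour containing hub area
cs,hi=cv2.findContours(m,cv2.RETR_CCOMP,cv2.CHAIN_APPROX_NONE)
for c,q in zip(cs,hi[0]):
    if q[3]>=0 and len(c)>8:
        e=cv2.fitEllipse(c) if len(c)>=5 else None
        print("hole",np.round(e[0],1),np.round(e[1],1),onz([e[0]],.038,C)[0].round(4))
plan([.463,-.209,.19],-0.18+np.pi)
E
python3 m3.py
```

```text
[ 0.46445288 -0.21913574  0.32717658]
rim ((459.30474853515625, -209.35903930664062), (65.88009643554688, 71.33206176757812), 66.04033660888672) ((459.19451904296875, -209.34136962890625), 36.123111724853516)
hole [275.2 176.7] [ 5.4 10.4] [ 0.4561 -0.2064  0.038 ]
hole [162.7 191.7] [ 6.9 12. ] [ 0.4506 -0.3     0.038 ]
hole [146.2 189. ] [20.5 33.1] [ 0.4457 -0.3129  0.038 ]
hole [164.9 180.1] [10.7 22.5] [ 0.4414 -0.2954  0.038 ]
hole [137.4 171. ] [10.1 14.8] [ 0.4296 -0.3156  0.038 ]
hole [151.9 167.3] [10.3 22.5] [ 0.429  -0.3029  0.038 ]
hole [252.9 184.9] [12.9 23.7] [ 0.4594 -0.2256  0.038 ]
hole [281.6 181.1] [35.7 54.3] [ 0.4608 -0.202   0.038 ]
hole [218.   43.2] [ 9.4 21.5] [ 0.349  -0.2291  0.038 ]
hole [239.6  41.8] [32.3 41.4] [ 0.3512 -0.2133  0.038 ]
t 2.25 pos [ 0.4639 -0.219   0.328 ] shift mm [138.    3.6  10.2] rv [-0.0153 -0.0037  0.0058] j [-0.44  0.31 -0.11  1.15 -0.   -0.25] F [-0.71  0.51  0.37] w 0.0854
```

```bash
python3 - <<'E'
from h import *
im=cv2.imread("pics/w2.png"); cv2.imwrite("pics/w2c.png",cv2.resize(im[120:225,225:325],None,fx=5,fy=5,interpolation=cv2.INTER_CUBIC))
o=bot.get_obs();print(o["eef_pos"])
E
```

```text
[ 0.46387291 -0.21903527  0.32801668]
```

View pics/w2c.png

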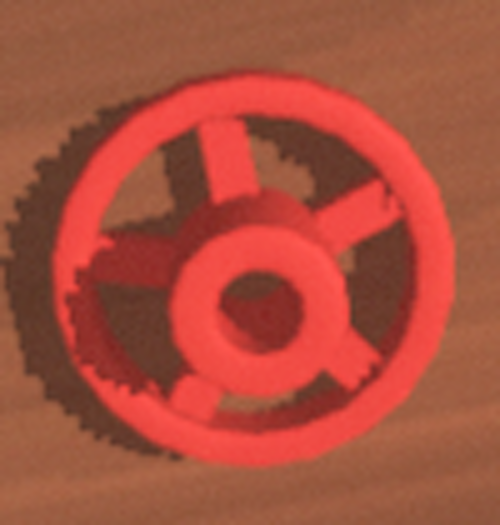

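The crop shows the hub top and bore centred at (260,309), and the rim top centred at about (255,268).

```bash
python3 - <<'E'
from h import *
o=bot.get_obs(); C=cal("wrist",o)
print(onz([[276.6,181.4]],.038,C),onz([[275.6,173.2]],.014,C))
print(onz([[262,173.2],[235.6,173]],.014,C))
plan([.461,-.2085,.25],-0.18+np.pi)
plan([.461,-.2085,.191],-0.18+np.pi)
E
```

```text
[[ 0.45997675 -0.20602802  0.038     ]] [[ 0.45877677 -0.20567212  0.014     ]]
[[ 0.45644617 -0.2174921   0.014     ]
 [ 0.45172915 -0.24040906  0.014     ]]
t 2.25 pos [ 0.4639 -0.219   0.328 ] shift mm [78.   5.3 10.1] rv [-0.0153 -0.0037  0.0058] j [-0.44  0.31 -0.11  1.15 -0.   -0.25] F [-0.71  0.51  0.37] w 0.0854
t 2.25 pos [ 0.4639 -0.219   0.328 ] shift mm [136.9   5.7  10.3] rv [-0.0153 -0.0037  0.0058] j [-0.44  0.31 -0.11  1.15 -0.   -0.25] F [-0.71  0.51  0.37] w 0.0854
```

Call:
arm_command:
  moves: [0.016, 0.001, 0.002, -0.003, 0, 0.001, -1, 0.016, 0.001, 0.002, -0.003, 0, 0.001, -1, 0.016, 0.001, 0.002, -0.003, 0, 0.001, -1, 0.016, 0.001, 0.002, -0.003, 0, 0.001, -1, 0.016, 0.001, 0.003, -0.003, 0, 0.001, -1, 0, 0, 0, 0, 0, 0, -1]

```text
clock: 2.75
eef_pos: [0.4582, -0.2075, 0.2506]
tool_rot: [-0.456, 0.544, 0.45, 0.543]
ft_force: [-0.3, 0.2, -0.2]
grip_width: 0.0855
```

```bash
python3 - <<'E'
from h import *
o=bot.get_obs(); print(o["clock"],o["eef_pos"],o["joint_vel"].round(3)); snap("wrist","w3.png")
print(proj([[.461,-.207,.038],[.461,-.207,.014]],cal("wrist",o)))
plan([.461,-.207,.191],-0.18+np.pi)
E
```

```text
2.75 [ 0.45821324 -0.20752782  0.25055886] [-0.011 -0.05   0.029  0.046 -0.008 -0.004]
[[264.5932247  228.68532882]
 [264.44654352 214.670228  ]]
t 2.8 pos [ 0.4588 -0.208   0.2521] shift mm [61.1 -1.5  1.8] rv [-0.0014 -0.0075  0.0078] j [-0.42  0.37 -0.25  0.95 -0.01 -0.24] F [ 0.05 -0.15  0.18] w 0.0852
```

View pics/w3.png

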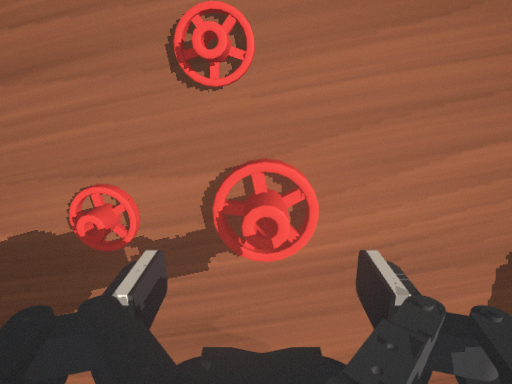

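The hub bore is at (267,227), within 2.5 px of the prediction. I'll go down and grasp.

Call:
arm_command:
  moves: [0.012, 0, 0.0005, 0, -0.002, 0.002, -1, 0.012, 0, 0.0005, 0, -0.002, 0.002, -1, 0.012, -0.001, 0.0005, 0, -0.002, 0.002, -1, 0.012, 0, 0.0005, 0, -0.001, 0.002, -1, 0.008, 0, 0, 0, 0, 0, -1, 0, 0, 0, 0, 0, 0, -1, 0, 0, 0, 0, 0, 0, -1]

```text
clock: 3.38
eef_pos: [0.4622, -0.2084, 0.1998]
tool_rot: [-0.456, 0.542, 0.449, 0.545]
ft_force: [0.5, -0.2, -0.3]
grip_width: 0.0851
```

```bash
python3 - <<'E'
from h import *
snap("wrist","w4.png")
plan([.4605,-.206,.191],-0.18+np.pi)
E
```

```text
t 3.43 pos [ 0.4622 -0.2084  0.1999] shift mm [8.9 2.2 2.1] rv [-0.003  -0.0036  0.0104] j [-0.42  0.44 -0.3   0.83 -0.   -0.24] F [ 0.53 -0.27  0.17] w 0.0854
```

View pics/w4.png

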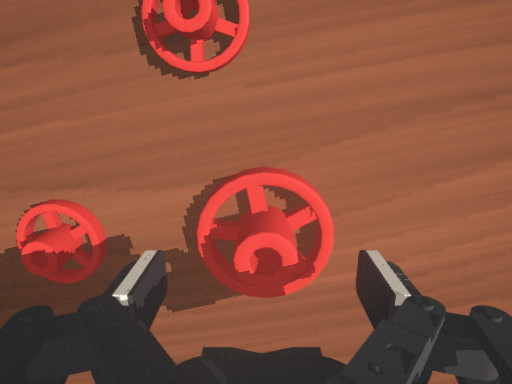

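The wheel's hub, at about (267,257), lies centred between the fingers. I'll go down the last 9 mm and close.

Call:
arm_command:
  moves: [0.005, 0.001, 0.001, 0, -0.001, 0.004, -1, 0.005, 0.001, 0.001, 0, -0.001, 0.003, -1, 0.001, 0, 0, 0, 0, 0, -1, 0, 0, 0, 0, 0, 0, 0.2, 0, 0, 0, 0, 0, 0, 1, 0, 0, 0, 0, 0, 0, 1, 0, 0, 0, 0, 0, 0, 1, 0, 0, 0, 0, 0, 0, 1, 0, 0, 0, 0, 0, 0, 1, 0, 0, 0, 0, 0, 0, 1, 0, 0, 0, 0, 0, 0, 1]

```text
clock: 4.35
eef_pos: [0.4615, -0.2064, 0.1902]
tool_rot: [-0.455, 0.543, 0.45, 0.544]
ft_force: [0.5, -0.5, -0.1]
grip_width: 0.0279
```

```bash
python3 - <<'E'
from h import *
snap("wrist","w5.png")
plan([.4605,-.206,.191],-0.18+np.pi)
E
```

```text
t 4.4 pos [ 0.4615 -0.2065  0.1902] shift mm [-0.8  1.1  0.3] rv [-0.0032 -0.0028  0.0068] j [-0.42  0.45 -0.31  0.81 -0.   -0.24] F [1.11 0.17 0.24] w 0.0279
```

View pics/w5.png

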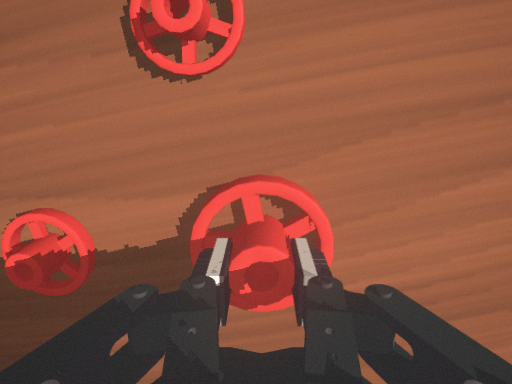

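The jaws closed on the hub at 27.9 mm, and the bore shows at (261,276). I'll use this view to get the wheel centre in the tool frame, then lift.

```bash
python3 - <<'E'
from h import *
im=cv2.imread("pics/w5.png"); cv2.imwrite("pics/w5c.png",cv2.resize(im[165:325,180:345],None,fx=4,fy=4,interpolation=cv2.INTER_CUBIC))
E
```

```text
(no output)
```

View pics/w5c.png

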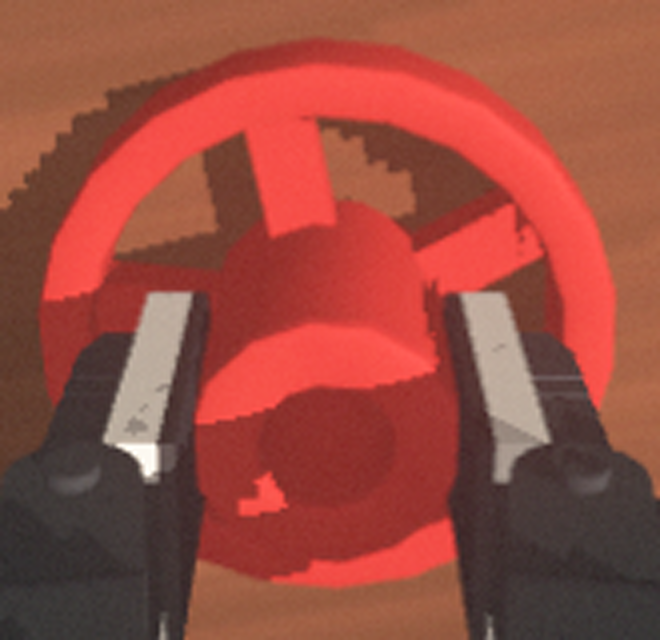

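Call:
arm_command:
  moves: [-0.01, 0, 0, 0, 0, 0, 1, -0.025, 0, 0, 0, 0, 0, 1, -0.025, 0, 0, 0, 0, 0, 1, -0.03, 0, 0, 0, 0, 0, 1, -0.03, 0, 0, 0, 0, 0, 1, -0.02, 0, 0, 0, 0, 0, 1, 0, 0, 0, 0, 0, 0, 1]

```text
clock: 4.98
eef_pos: [0.458, -0.2046, 0.3345]
tool_rot: [-0.45, 0.545, 0.454, 0.542]
ft_force: [0.5, 0.1, -2.9]
grip_width: 0.0277
```

```bash
python3 - <<'E'
from h import *
snap("wrist","w6.png")
plan([.60,.111,.33],-0.18+np.pi)
E
```

```text
t 5.03 pos [ 0.4576 -0.2045  0.3327] shift mm [  2.4 -82.6 336.1] rv [-0.0031  0.0013 -0.0085] j [-0.42  0.29 -0.12  1.17 -0.   -0.24] F [ 0.89  0.45 -2.63] w 0.0274
```

View pics/w6.png

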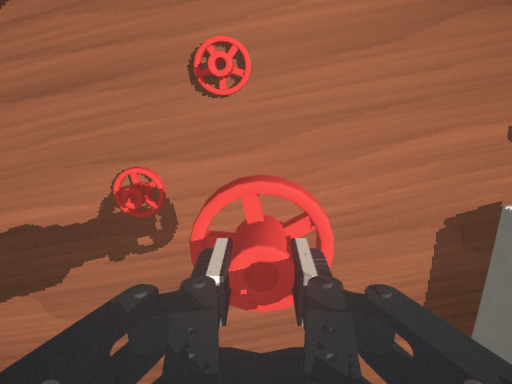

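```bash
cat > off.py <<'E'
from h import *
c=bot.get_calibration("wrist");K=np.array(c["mtx"]);D=np.array(c["dist"]);T=np.array(c["mount"])
o,d=ray([[261.6,275.9]],K,D,T); p=o+d*((0.152-o[0])/d[:,0])[:,None]; print("wheel in tool (bore top)",p)
plan([.627,.032,.31],-0.18+np.pi)
E
python3 off.py
```

```text
wheel in tool (bore top) [[0.152      0.00235533 0.00053593]]
t 5.03 pos [ 0.4576 -0.2045  0.3327] shift mm [  22.  -123.7  263.3] rv [-0.0031  0.0013 -0.0085] j [-0.42  0.29 -0.12  1.17 -0.   -0.24] F [ 0.89  0.45 -2.63] w 0.0274
```

Call:
arm_command:
  moves: [0.001, -0.012, 0.026, 0, 0, -0.001, 1, 0.001, -0.012, 0.026, 0, 0, -0.001, 1, 0.001, -0.012, 0.026, 0, 0, -0.001, 1, 0.002, -0.012, 0.026, 0, 0, -0.001, 1, 0.002, -0.012, 0.026, 0, 0, -0.001, 1, 0.002, -0.012, 0.026, 0, 0, -0.001, 1, 0.002, -0.012, 0.026, 0, 0, -0.001, 1, 0.002, -0.012, 0.026, 0, 0, -0.001, 1, 0.002, -0.012, 0.026, 0, 0, 0, 1, 0.002, -0.012, 0.02, 0, 0, 0, 1, 0, 0, 0, 0, 0, 0, 1, 0, 0, 0, 0, 0, 0, 1]

```text
clock: 6.03
eef_pos: [0.6208, 0.0337, 0.2859]
tool_rot: [-0.441, 0.555, 0.46, 0.534]
ft_force: [-0.7, 0.1, -3.1]
grip_width: 0.0281
```

```bash
python3 - <<'E'
from h import *
o=bot.get_obs(); print(o["joint_vel"].round(3))
snap("wrist","w7.png")
print(proj([[.641,.111,.064],[.641,.111,.016]],cal("wrist",o)))
plan([.627,.032,.31],-0.18+np.pi)
E
```

```text
[ 0.037  0.056 -0.003 -0.03   0.021  0.006]
[[386.46431064 241.57135178]
 [364.19882113 217.96307656]]
t 6.08 pos [0.6205 0.0336 0.2855] shift mm [-24.7  -5.7  -0.4] rv [-0.0087 -0.004  -0.0407] j [0.05 0.57 0.18 1.23 0.01 0.24] F [ 0.16  0.35 -3.97] w 0.0278
```

View pics/w7.png

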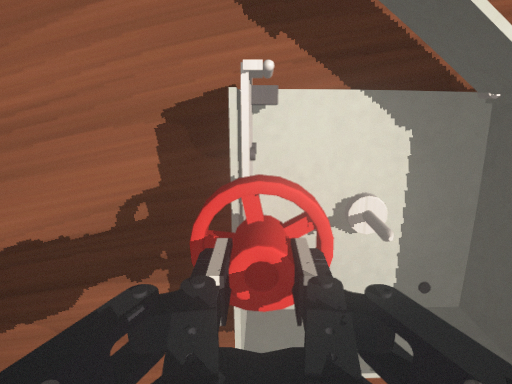

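The spindle's seat is at about (367,214) and its tip at about (388,237), both near the predictions of (364,218) and (386,242).

```bash
python3 - <<'E'
from h import *
im=cv2.imread("pics/w7.png"); cv2.imwrite("pics/w7c.png",cv2.resize(im[180:260,330:420],None,fx=6,fy=6,interpolation=cv2.INTER_CUBIC))
E
```

```text
(no output)
```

View pics/w7c.png

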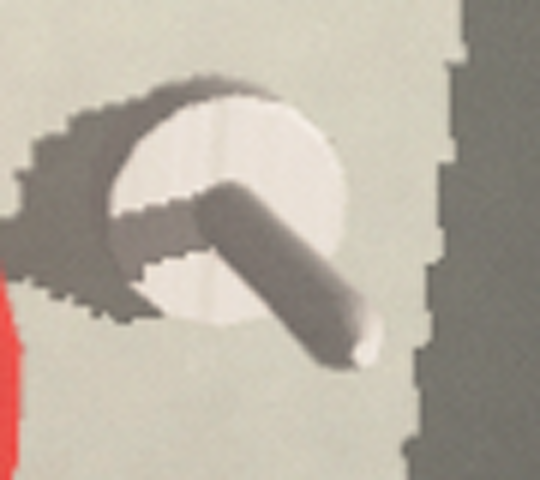

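Call:
arm_command:
  moves: [-0.012, -0.003, 0, -0.004, -0.002, -0.02, 1, -0.012, -0.003, 0, -0.004, -0.002, -0.02, 1, 0, 0, 0, 0, 0, 0, 1, 0, 0, 0, 0, 0, 0, 1]

```text
clock: 6.42
eef_pos: [0.6256, 0.0293, 0.3091]
tool_rot: [-0.452, 0.545, 0.452, 0.543]
ft_force: [0.4, -0.3, -3.5]
grip_width: 0.0276
```

```bash
python3 - <<'E'
from h import *
snap("wrist","w8.png")
o=bot.get_obs(); print(o["joint_vel"].round(3))
print(proj([[.641,.111,.064],[.641,.111,.016]],cal("wrist",o)))
plan([.627,.032,.31],-0.18+np.pi)
im=cv2.imread("pics/w8.png"); cv2.imwrite("pics/w8c.png",cv2.resize(im[180:260,330:420],None,fx=6,fy=6,interpolation=cv2.INTER_CUBIC))
E
```

```text
[ 0.004  0.005  0.    -0.003  0.004  0.003]
[[379.92181935 208.50975911]
 [360.23479059 189.93182606]]
t 6.47 pos [0.6258 0.0292 0.3098] shift mm [-0.2 -0.6  2.9] rv [-0.0037 -0.0017 -0.001 ] j [ 0.05  0.54  0.21  1.24 -0.    0.23] F [-0.05 -0.17 -1.57] w 0.0275
```

View pics/w8c.png

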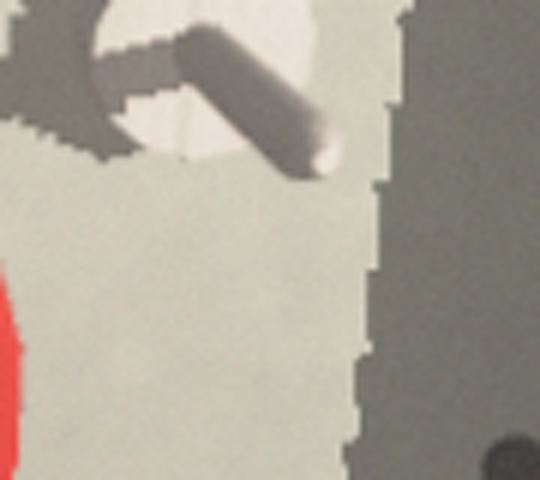

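In the settled crop, the spindle tip is at (325,153), which is full-frame (384,205). The seat centre is at (205,44), which is (364,187).

```bash
python3 - <<'E'
from h import *
o=bot.get_obs();C=cal("wrist",o)
print(onz([[383.8,205.1]],.064,C),onz([[364.,187.0]],.016,C))
A=R.from_quat(o["tool_rot"])
off=A.apply([0,.0024,.0005]); 
s=onz([[383.8,205.1]],.064,C)[0]; s2=onz([[364.,187.0]],.016,C)[0]; m=(s+s2)/2
t=m-off; print("TCP target",t)
plan([t[0],t[1],.31],-.18+np.pi)
E
```

```text
[[0.63898641 0.11390831 0.064     ]] [[0.63903217 0.1143915  0.016     ]]
TCP target [0.64127759 0.11321996 0.03999856]
t 6.47 pos [0.6258 0.0292 0.3098] shift mm [-0.4  0.2 85.4] rv [-0.0037 -0.0017 -0.001 ] j [ 0.05  0.54  0.21  1.24 -0.    0.23] F [-0.05 -0.17 -1.57] w 0.0275
```

Call:
arm_command:
  moves: [0, 0, 0.02, -0.001, 0, 0, 1, 0, 0, 0.02, -0.001, 0, 0, 1, 0, 0, 0.02, -0.001, 0, 0, 1, 0, 0, 0.02, -0.001, 0, 0, 1, 0, 0, 0.005, 0, 0, 0, 1, 0, 0, 0, 0, 0, 0, 1, 0, 0, 0, 0, 0, 0, 1]

```text
clock: 7.05
eef_pos: [0.6413, 0.1099, 0.3137]
tool_rot: [-0.452, 0.544, 0.449, 0.545]
ft_force: [-0.5, -0.1, -3.7]
grip_width: 0.0277
```

```bash
python3 - <<'E'
from h import *
plan([.6413,.1132,.262],-.18+np.pi)
E
```

```text
t 7.05 pos [0.6413 0.1099 0.3137] shift mm [51.7  0.8  3.3] rv [-0.0088 -0.0015  0.0044] j [ 0.17  0.59  0.29  1.27 -0.    0.36] F [-0.51 -0.12 -3.71] w 0.0277
```

Call:
arm_command:
  moves: [0.013, 0, 0.001, -0.003, 0, 0.001, 1, 0.013, 0, 0.001, -0.003, 0, 0.001, 1, 0.013, 0, 0.001, -0.003, 0, 0.001, 1, 0.01, 0.001, 0, 0, 0, 0.001, 1, 0, 0, 0, 0, 0, 0, 1, 0, 0, 0, 0, 0, 0, 1]

```text
clock: 7.55
eef_pos: [0.6405, 0.1061, 0.2651]
tool_rot: [-0.453, 0.545, 0.45, 0.544]
ft_force: [-0.2, 0.0, -3.1]
grip_width: 0.0277
```

```bash
python3 - <<'E'
from h import *
snap("wrist","w9.png");snap("scene","s9.png")
o=bot.get_obs()
im=cv2.imread("pics/s9.png"); cv2.imwrite("pics/s9c.png",cv2.resize(im[150:290,160:300],None,fx=4,fy=4,interpolation=cv2.INTER_CUBIC))
plan([.6413,.1132,.254],-.18+np.pi)
E
```

```text
t 7.65 pos [0.6406 0.1063 0.2655] shift mm [11.5  0.6  6.9] rv [-0.0068 -0.0032  0.0034] j [ 0.17  0.62  0.22  1.17 -0.    0.35] F [ 0.06  0.2  -2.83] w 0.0274
```

View pics/s9c.png

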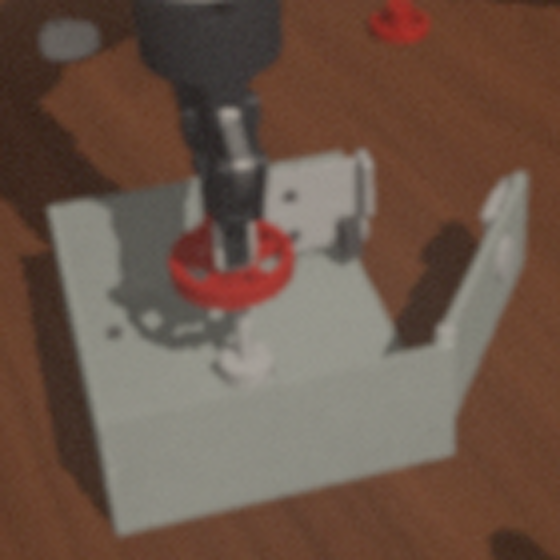

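View pics/w9.png

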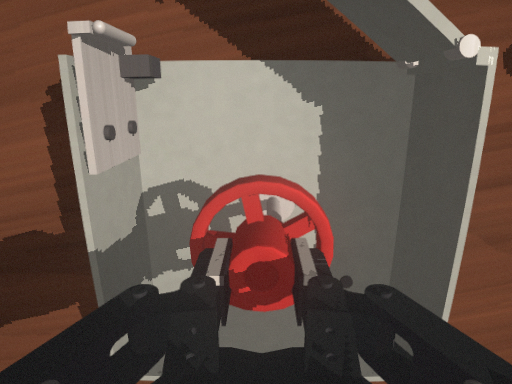

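The wheel hangs just over the spindle, and I need to correct by 7 mm along tool z.

Call:
arm_command:
  moves: [0, 0.001, 0.004, -0.003, -0.001, 0.002, 1, 0.002, 0, 0.003, -0.003, -0.001, 0.001, 1, 0, 0, 0, 0, 0, 0, 1, 0, 0, 0, 0, 0, 0, 1]

```text
clock: 7.98
eef_pos: [0.6419, 0.1139, 0.2663]
tool_rot: [-0.454, 0.542, 0.452, 0.544]
ft_force: [0.3, -0.2, -2.1]
grip_width: 0.0276
```

```bash
python3 - <<'E'
from h import *
snap("wrist","w10.png")
o=bot.get_obs()
im=cv2.imread("pics/w10.png"); cv2.imwrite("pics/w10c.png",cv2.resize(im[165:325,180:345],None,fx=4,fy=4,interpolation=cv2.INTER_CUBIC))
C=cal("wrist",o)
print(proj([[.639,.1141,.016],[.639,.1141,.064]],C))
plan([.6413,.1132,.254],-.18+np.pi)
E
```

```text
[[259.64209695 200.69359461]
 [259.4231713  226.92819684]]
t 8.03 pos [0.6419 0.1139 0.2663] shift mm [12.3  0.6 -0.9] rv [-0.0007  0.001   0.0048] j [ 0.18  0.62  0.22  1.17 -0.    0.36] F [ 0.1   0.13 -2.67] w 0.0277
```

View pics/w10c.png

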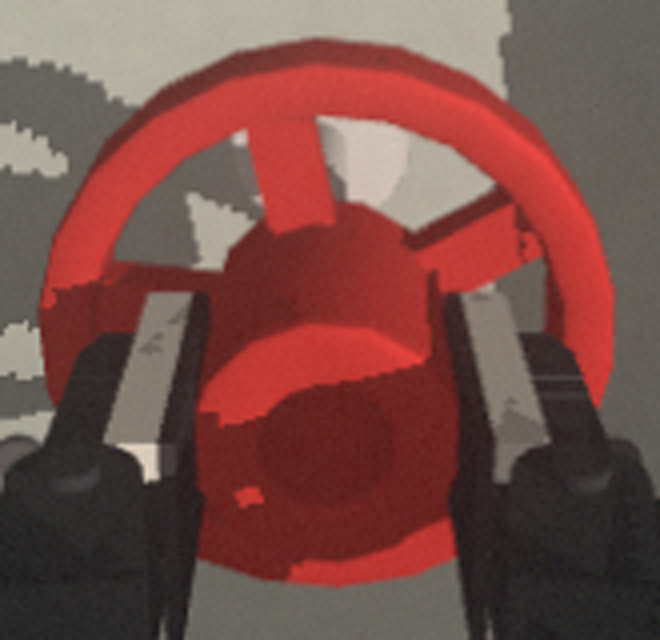

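The seat shows behind the spokes, centred at column 260 as predicted. I'll lower slowly over the tip first.

Call:
arm_command:
  moves: [0.004, 0.0005, -0.0005, 0, 0, 0.001, 1, 0.004, 0, 0, 0, 0, 0.001, 1, 0.004, 0, 0, 0, 0, 0.001, 1, 0.004, 0, 0, 0, 0, 0, 1, 0.004, 0, 0, 0, 0, 0, 1, 0, 0, 0, 0, 0, 0, 1]

```text
clock: 8.53
eef_pos: [0.6413, 0.1138, 0.2443]
tool_rot: [-0.453, 0.542, 0.453, 0.544]
ft_force: [-0.4, 1.1, -4.1]
grip_width: 0.0278
```

```bash
python3 - <<'E'
from h import *
plan([.6413,.1132,.206],-.18+np.pi)
E
```

```text
t 8.53 pos [0.6413 0.1138 0.2443] shift mm [38.3 -0.1 -0.7] rv [-0.0001  0.0009  0.0018] j [0.18 0.64 0.19 1.12 0.   0.36] F [-0.43  1.12 -4.1 ] w 0.0278
```

The wheel's underside is now 10 mm below the tip height with no vertical resistance, so the spindle is in the bore. I'll continue down.

Call:
arm_command:
  moves: [0.005, 0, 0, 0, 0, 0, 1, 0.005, 0, 0, 0, 0, 0, 1, 0.005, 0, 0, 0, 0, 0, 1, 0.005, 0, 0, 0, 0, 0, 1, 0.005, 0, 0, 0, 0, 0, 1, 0.005, 0, 0, 0, 0, 0, 1, 0, 0, 0, 0, 0, 0, 1]

```text
clock: 9.12
eef_pos: [0.6411, 0.1136, 0.2101]
tool_rot: [-0.453, 0.543, 0.453, 0.543]
ft_force: [-0.9, 0.2, -3.9]
grip_width: 0.0279
```

```bash
python3 - <<'E'
from h import *
plan([.6413,.1132,.206],-.18+np.pi)
E
```

```text
t 9.12 pos [0.6411 0.1136 0.2101] shift mm [ 4.1 -0.3 -0.4] rv [-0.0004  0.0004  0.0003] j [0.18 0.67 0.16 1.06 0.   0.36] F [-0.87  0.23 -3.94] w 0.0279
```

Call:
arm_command:
  moves: [0.002, 0, 0, 0, 0, 0, 1, 0.002, 0, 0, 0, 0, 0, 1, 0.001, 0, 0, 0, 0, 0, 1, 0.001, 0, 0, 0, 0, 0, 1, 0, 0, 0, 0, 0, 0, 1]

```text
clock: 9.53
eef_pos: [0.6411, 0.1136, 0.2066]
tool_rot: [-0.453, 0.542, 0.453, 0.544]
ft_force: [0.1, 1.1, -3.5]
grip_width: 0.0275
```

Call:
arm_command:
  moves: [0.001, 0, 0, 0, 0, 0, 1, 0, 0, 0, 0, 0, 0, 1]

```text
clock: 9.7
eef_pos: [0.6415, 0.1137, 0.2063]
tool_rot: [-0.454, 0.542, 0.452, 0.544]
ft_force: [0.4, -0.2, -2.0]
grip_width: 0.0275
```

Call:
arm_command:
  moves: [0, 0, 0, 0, 0, 0, 0.2, 0, 0, 0, 0, 0, 0, -0.3, 0, 0, 0, 0, 0, 0, -0.3, 0, 0, 0, 0, 0, 0, -0.3, 0, 0, 0, 0, 0, 0, -0.3, 0, 0, 0, 0, 0, 0, -0.3]

```text
clock: 10.2
eef_pos: [0.643, 0.114, 0.2074]
tool_rot: [-0.454, 0.54, 0.451, 0.546]
ft_force: [0.2, 0.9, 0.2]
grip_width: 0.0553
```

```bash
python3 - <<'E'
from h import *
snap("wrist","w11.png")
plan([.6413,.1132,.31],-.18+np.pi)
E
```

```text
t 10.25 pos [0.643  0.114  0.2074] shift mm [-102.6    0.7   -0.8] rv [-0.0003  0.0034  0.0085] j [0.18 0.67 0.15 1.04 0.   0.36] F [-0.43 -0.39 -0.84] w 0.0554
```

View pics/w11.png

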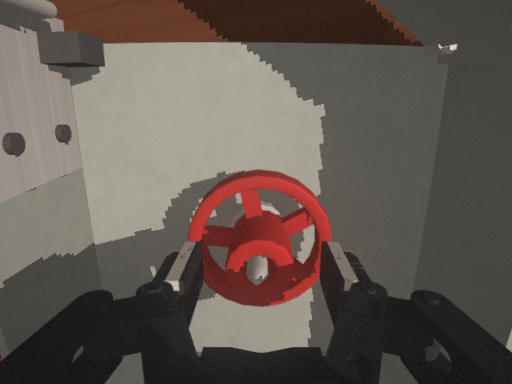

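The jaws are free of the hub and the spindle tip shows in the bore at (258,268). I'll rise and check.

Call:
arm_command:
  moves: [-0.005, 0, 0, 0, 0, 0, -0.3, -0.01, 0, 0, 0, 0, 0, -0.3, -0.02, 0, 0, 0, 0, 0, -0.3, -0.025, 0, 0, 0, 0, 0, -0.3, -0.025, 0, 0, 0, 0, 0, -0.3, -0.02, 0, 0, 0, 0, 0, -0.3, 0, 0, 0, 0, 0, 0, -0.3]

```text
clock: 10.83
eef_pos: [0.6413, 0.1137, 0.3189]
tool_rot: [-0.454, 0.541, 0.452, 0.545]
ft_force: [0.4, -1.3, 0.4]
grip_width: 0.0553
```

```bash
python3 - <<'E'
from h import *
o=bot.get_obs()
snap("wrist","w12.png"); snap("scene","s12.png")
im=cv2.imread("pics/s12.png"); cv2.imwrite("pics/s12c.png",cv2.resize(im[170:290,160:300],None,fx=5,fy=5,interpolation=cv2.INTER_CUBIC))
print(proj([[.639,.1141,.03],[.639,.1141,.054]],cal("wrist",o)))
plan([.50,.05,.31],-.18+np.pi)
E
```

```text
[[259.82871462 186.71673623]
 [259.80163557 195.31451538]]
t 10.93 pos [0.6404 0.1135 0.3149] shift mm [  4.8 126.8 -87.7] rv [-0.0003  0.0004  0.0005] j [0.18 0.59 0.29 1.28 0.   0.36] F [ 0.3  -0.38 -0.62] w 0.0556
```

View pics/w12.png

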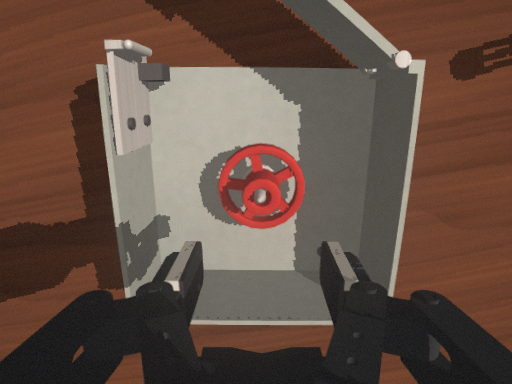

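View pics/s12c.png

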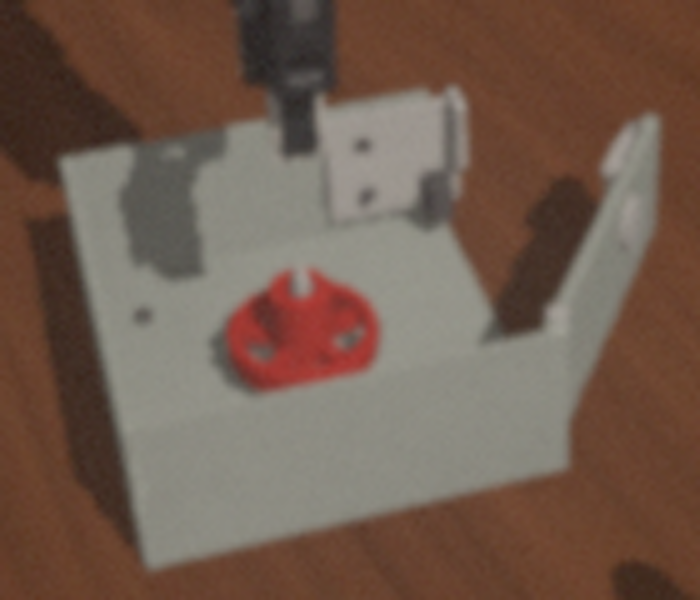

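The wheel sits home: rim centre at about (262,187) and bore at (262,196), against predictions of (260,187) and (260,195) for a seated wheel. The gate is still wide open. Next I'll set up the gate geometry.

```bash
cat > g.py <<'E'
from h import *
YAW=-.179; P=np.array([.639,.1141])
RP=np.array([[np.cos(YAW),-np.sin(YAW)],[np.sin(YAW),np.cos(YAW)]])
H=P+RP@[-.095,.085]
def pad(th,back=0.011):
    d=RP@[-np.sin(th),-np.cos(th)]; n=RP@[-np.cos(th),np.sin(th)]
    return H+.105*d+(.006+back)*n
def goto(th,back,z): 
    p=pad(th,back); plan([p[0],p[1],z],np.pi+YAW-th)
E
python3 - <<'E'
from g import *
im=snap("top","t13.png"); cv2.imwrite("pics/t13c.png",cv2.resize(im[140:250,100:260,::-1],None,fx=5,fy=5,interpolation=cv2.INTER_CUBIC))
C=cal("top"); print("funnel",onz([[140,224]],.04,C),"gg",onz([[118,170]],.03,C))
print(H,pad(.633,0),pad(.633,.041),pad(.1,0)); goto(.633,.041,.315)
print("tip", H+.16*RP@[-np.sin(.633),-np.cos(.633)])
E
```

```text
funnel [[0.43366543 0.30076786 0.04      ]] gg [[0.56885893 0.3655489  0.03      ]]
[0.56065177 0.21465623] [0.48032868 0.14676512] [0.45211869 0.17651738] [0.52596736 0.1153688 ]
t 10.98 pos [0.6399 0.1134 0.313 ] shift mm [ -1.4 196.1  28.4] rv [ 0.6316 -0.0016 -0.0024] j [0.18 0.59 0.29 1.28 0.   0.36] F [-0.56 -0.27  0.36] w 0.0555
tip [0.44454541 0.10456847]
```

View pics/t13c.png

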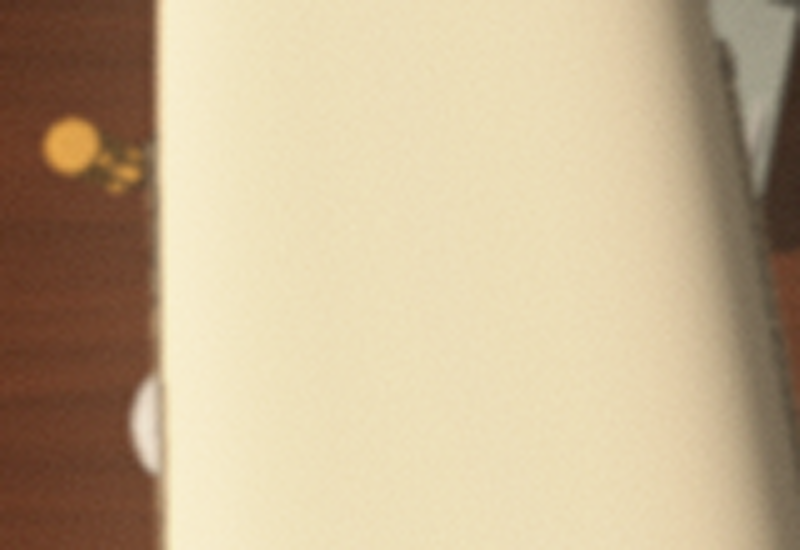

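The arm blocks the top view here. The earlier fix puts the funnel at (0.434,0.301), clear of the standoff. I'll move to the standoff, close the jaws and turn.

Call:
arm_command:
  moves: [0, 0.02, 0.003, 0, 0, 0, 1, 0, 0.025, 0.0035, 0, 0, 0, 1, 0, 0.025, 0.0035, 0, 0, 0, 1, 0, 0.025, 0.0035, 0, 0, 0, 1, 0, 0.025, 0.0035, 0, 0, 0, 1, 0, 0.025, 0.0035, 0, 0, 0, 1, 0, 0.025, 0.0035, 0, 0, 0, 1, 0, 0.025, 0.0035, 0, 0, 0, 1, 0, 0, 0, 0.1, 0, 0, 1, 0, 0, 0, 0.1, 0, 0, 1, 0, 0, 0, 0.1, 0, 0, 1, 0, 0, 0, 0.1, 0, 0, 1, 0, 0, 0, 0.1, 0, 0, 1, 0, 0, 0, 0.1, 0, 0, 1, 0, 0, 0, 0, 0, 0, 1, 0, 0, 0, 0, 0, 0, 1]

```text
clock: 12.32
eef_pos: [0.4306, 0.1731, 0.2862]
tool_rot: [-0.262, 0.677, 0.265, 0.635]
ft_force: [-0.3, 0.0, 0.5]
grip_width: -0.0002
```

```bash
python3 - <<'E'
from g import *
goto(.633,.041,.25); snap("wrist","w14.png"); snap("top","t14.png"); snap("scene","s14.png")
C=cal("wrist",bot.get_obs())
p=pad(.633,0); t=H+.16*RP@[-np.sin(.633),-np.cos(.633)]
print(proj([[*p,.053],[*H,.078],[*t,.078]],C).round())
E
```

```text
t 12.32 pos [0.4306 0.1731 0.2862] shift mm [ 34.8 -13.3  19.8] rv [ 0.0052 -0.0544 -0.0254] j [ 0.38  0.29 -0.26  1.08  0.    1.19] F [-0.32  0.03  0.53] w -0.0002
[[304. 294.]
 [469. 326.]
 [221. 320.]]
```

View pics/w14.png

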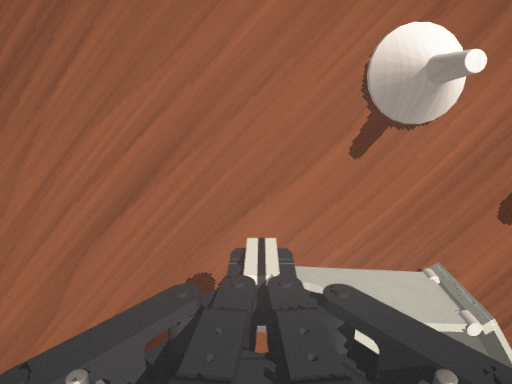

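View pics/t14.png

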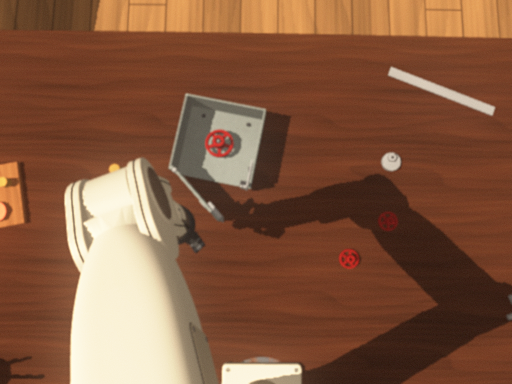

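View pics/s14.png

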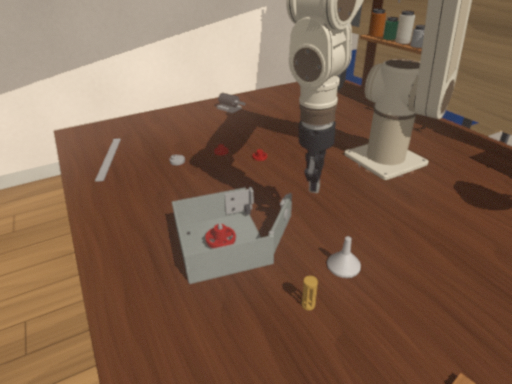

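The gate hasn't moved, with its tip at (218,217) in the top view. Its hinge knob is at (470,325) in the wrist view, as predicted. I'll correct the drift and go down.

Call:
arm_command:
  moves: [0.008, -0.003, 0.005, 0.001, -0.014, -0.007, 1, 0.008, -0.003, 0.005, 0.001, -0.014, -0.006, 1, 0.008, -0.003, 0.005, 0.001, -0.013, -0.006, 1, 0.008, -0.003, 0.005, 0.001, -0.013, -0.006, 1, 0, 0, 0, 0, 0, 0, 1, 0, 0, 0, 0, 0, 0, 1]

```text
clock: 12.97
eef_pos: [0.4538, 0.1781, 0.253]
tool_rot: [-0.264, 0.654, 0.264, 0.657]
ft_force: [0.2, 0.9, 1.0]
grip_width: 0.0002
```

```bash
python3 - <<'E'
from g import *
goto(.633,.041,.215)
E
```

```text
t 12.97 pos [0.4538 0.1781 0.253 ] shift mm [38.   0.1 -2.5] rv [0.0073 0.004  0.0013] j [ 0.37  0.34 -0.28  0.94  0.    1.18] F [0.16 0.86 1.05] w 0.0002
```

Call:
arm_command:
  moves: [0.012, 0, -0.001, 0.003, 0.001, 0, 1, 0.013, 0, -0.001, 0.003, 0.001, 0, 1, 0.012, 0, 0, 0, 0, 0, 1, 0, 0, 0, 0, 0, 0, 1, 0, 0, 0, 0, 0, 0, 1]

```text
clock: 13.38
eef_pos: [0.4527, 0.1769, 0.2178]
tool_rot: [-0.263, 0.655, 0.263, 0.658]
ft_force: [0.4, -0.3, 0.1]
grip_width: 0.0001
```

```bash
python3 - <<'E'
from g import *
goto(.633,.011,.215); im=snap("scene","s15.png"); cv2.imwrite("pics/s15c.png",cv2.resize(im[150:290,180:360,::-1],None,fx=4,fy=4,interpolation=cv2.INTER_CUBIC))
E
```

```text
t 13.38 pos [0.4527 0.1769 0.2178] shift mm [  2.8 -29.9  -0.8] rv [0.0039 0.0036 0.0018] j [ 0.37  0.38 -0.33  0.86 -0.    1.18] F [ 0.43 -0.28  0.08] w 0.0001
```

View pics/s15c.png

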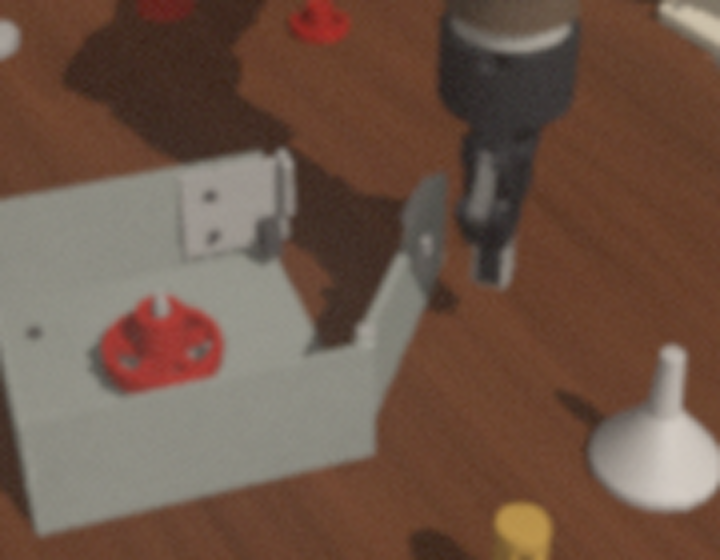

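The closed fingers stand outside the gate at pad height. I'll approach in small steps until contact.

Call:
arm_command:
  moves: [0.001, -0.008, 0, 0.002, 0.002, 0, 1, 0.001, -0.008, 0, 0.002, 0.002, 0, 1, 0, -0.006, 0, 0, 0, 0, 1, 0, -0.002, 0, 0, 0, 0, 1, 0, -0.002, 0, 0, 0, 0, 1, 0, -0.002, 0, 0, 0, 0, 1, 0, -0.002, 0, 0, 0, 0, 1]

```text
clock: 14.02
eef_pos: [0.4766, 0.1531, 0.2191]
tool_rot: [-0.262, 0.655, 0.261, 0.658]
ft_force: [-0.6, -0.0, -1.0]
grip_width: -0.0002
```

```bash
python3 - <<'E'
from g import *
goto(.633,.011,.215); goto(.55,.011,.215); o=bot.get_obs();print(R.from_quat(o["tool_rot"]).inv().apply(o["ft_force"]).round(2))
im=snap("scene","s16.png"); cv2.imwrite("pics/s16c.png",cv2.resize(im[150:290,180:360,::-1],None,fx=4,fy=4,interpolation=cv2.INTER_CUBIC))
E
```

```text
t 14.02 pos [0.4766 0.1531 0.2191] shift mm [ 4.   3.9 -1.7] rv [-0.0005  0.0037  0.0028] j [ 0.31  0.4  -0.29  0.87 -0.    1.12] F [-0.63 -0.05 -0.95] w -0.0002
t 14.02 pos [0.4766 0.1531 0.2191] shift mm [ 4.1 -4.9 -2.7] rv [-0.0835  0.0036  0.0029] j [ 0.31  0.4  -0.29  0.87 -0.    1.12] F [-0.63 -0.05 -0.95] w -0.0002
[ 0.95  0.4  -0.5 ]
```

View pics/s16c.png

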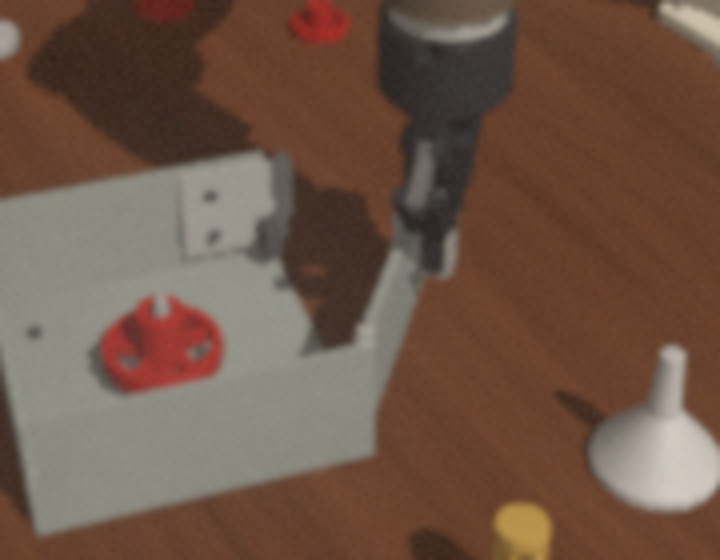

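Call:
arm_command:
  moves: [0.001, -0.0022, -0.0005, -0.02, 0.001, 0.001, 1, 0.001, -0.0022, -0.0005, -0.02, 0.001, 0.001, 1, 0.001, -0.0022, -0.0005, -0.02, 0.001, 0.001, 1, 0.001, -0.0022, -0.0005, -0.02, 0, 0, 1, 0, -0.0022, -0.0005, -0.02, 0, 0, 1, 0, -0.0022, -0.0005, -0.02, 0, 0, 1]

```text
clock: 14.57
eef_pos: [0.4843, 0.1425, 0.2155]
tool_rot: [-0.302, 0.638, 0.304, 0.639]
ft_force: [-1.0, 0.5, -0.1]
grip_width: -0.0001
```

```bash
cat > st.py <<'E'
from g import *
import sys
from scipy.optimize import brentq
o=bot.get_obs(); A=R.from_quat(o["tool_rot"]); p=o["eef_pos"][:2]
yt=A.as_matrix()[:,1]; toolth=np.pi+YAW-np.arctan2(yt[1],yt[0]); toolth=(toolth+np.pi)%(2*np.pi)-np.pi
# gate angle at which pad-face plane is 11mm from TCP
def f(th):
    n=RP@[-np.cos(th),np.sin(th)]; return (p-H)@n-.017
th=brentq(f,-.3,1.2); d=RP@[-np.sin(th),-np.cos(th)]
print("gate~",round(th,3),"tool th",round(toolth,3),"along",round((p-H)@d,4),"F tool",A.inv().apply(o["ft_force"]).round(2),"z",o["eef_pos"][2].round(4),"t",o["clock"])
if len(sys.argv)>1: goto(float(sys.argv[1]),.011,.215)
E
python3 st.py .4
```

```text
gate~ 0.472 tool th 0.506 along 0.1037 F tool [ 0.12  1.06 -0.24] z 0.2155 t 14.5667
t 14.57 pos [0.4843 0.1425 0.2155] shift mm [ 0.5 -7.6 -2. ] rv [-0.1058  0.0031 -0.0019] j [ 0.29  0.42 -0.28  0.87  0.    0.97] F [-0.97  0.49 -0.12] w -0.0001
```

The tool feels about 1 N of contact, and the gate estimate is about 0.47. I'll keep following the arc.

Call:
arm_command:
  moves: [0, -0.0022, -0.0005, -0.022, 0, 0, 1, 0, -0.0022, -0.0005, -0.022, 0, 0, 1, 0, -0.0022, -0.0005, -0.022, 0, 0, 1, 0, -0.0022, -0.0005, -0.022, 0, 0, 1, 0, -0.0022, -0.0005, -0.022, 0, 0, 1, 0, -0.0022, -0.0005, -0.022, 0, 0, 1]

```text
clock: 15.07
eef_pos: [0.4926, 0.1335, 0.2155]
tool_rot: [-0.345, 0.615, 0.35, 0.616]
ft_force: [-0.8, 1.3, 0.5]
grip_width: 0.0
```

```bash
python3 st.py .25; python3 - <<'E'
from h import *
im=snap("scene","s17.png"); cv2.imwrite("pics/s17c.png",cv2.resize(im[150:290,180:360,::-1],None,fx=4,fy=4,interpolation=cv2.INTER_CUBIC))
E
```

```text
gate~ 0.358 tool th 0.364 along 0.1045 F tool [-0.48  1.38  0.69] z 0.2155 t 15.0667
t 15.07 pos [0.4926 0.1335 0.2155] shift mm [  0.4 -11.4  -1.6] rv [-0.1136  0.0055 -0.0051] j [ 0.26  0.43 -0.27  0.88  0.01  0.81] F [-0.82  1.3   0.49] w 0.0
```

View pics/s17c.png

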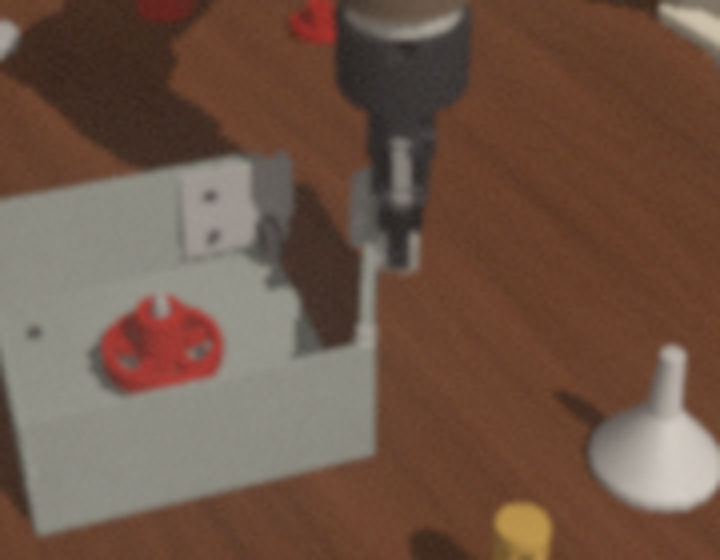

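The gate swings in with the fingers at about 1.4 N. From here I'll use finer steps.

Call:
arm_command:
  moves: [0, -0.0022, -0.0003, -0.018, 0.001, -0.001, 1, 0, -0.0022, -0.0003, -0.018, 0.001, -0.001, 1, 0, -0.002, -0.0003, -0.018, 0.001, -0.001, 1, 0, -0.002, -0.0003, -0.018, 0, 0, 1]

```text
clock: 15.45
eef_pos: [0.4993, 0.1285, 0.2154]
tool_rot: [-0.37, 0.601, 0.373, 0.602]
ft_force: [-0.8, 0.8, 0.8]
grip_width: -0.0005
```

```bash
python3 st.py .2
```

```text
gate~ 0.278 tool th 0.285 along 0.1043 F tool [-0.78  1.06  0.38] z 0.2154 t 15.45
t 15.45 pos [0.4993 0.1285 0.2154] shift mm [ 0.4 -8.3 -1.6] rv [-0.0848  0.0027 -0.0032] j [ 0.25  0.43 -0.25  0.89  0.    0.71] F [-0.78  0.82  0.79] w -0.0005
```

Call:
arm_command:
  moves: [0, -0.0015, -0.0003, -0.014, 0.001, -0.001, 1, 0, -0.0015, -0.0003, -0.014, 0, 0, 1, 0, -0.0015, -0.0003, -0.014, 0, 0, 1]

```text
clock: 15.7
eef_pos: [0.5034, 0.1257, 0.2154]
tool_rot: [-0.385, 0.593, 0.387, 0.593]
ft_force: [-1.0, 2.3, -0.0]
grip_width: 0.0001
```

```bash
python3 st.py .15
```

```text
gate~ 0.231 tool th 0.238 along 0.1044 F tool [0.03 1.84 1.69] z 0.2154 t 15.7
t 15.7 pos [0.5034 0.1257 0.2154] shift mm [ 0.4 -8.6 -1.5] rv [-0.0879  0.0021 -0.0024] j [ 0.24  0.44 -0.24  0.89  0.    0.66] F [-1.    2.29 -0.03] w 0.0001
```

Call:
arm_command:
  moves: [0, -0.0012, -0.0002, -0.012, 0, 0, 1, 0, -0.0012, -0.0002, -0.012, 0, 0, 1]

```text
clock: 15.87
eef_pos: [0.5057, 0.1242, 0.2154]
tool_rot: [-0.392, 0.587, 0.395, 0.588]
ft_force: [-1.0, 2.7, 1.2]
grip_width: -0.0002
```

```bash
python3 st.py .15
```

```text
gate~ 0.206 tool th 0.211 along 0.1045 F tool [-1.23  1.95  2.12] z 0.2154 t 15.8667
t 15.87 pos [0.5057 0.1242 0.2154] shift mm [ 0.4 -5.9 -1.2] rv [-0.0612  0.0022 -0.0026] j [ 0.24  0.44 -0.24  0.89  0.    0.63] F [-1.    2.7   1.24] w -0.0002
```

Call:
arm_command:
  moves: [0, -0.0012, -0.0002, -0.012, 0, 0, 1, 0, -0.0012, -0.0002, -0.012, 0, 0, 1, 0, -0.0012, -0.0002, -0.012, 0, 0, 1]

```text
clock: 16.12
eef_pos: [0.509, 0.1221, 0.2154]
tool_rot: [-0.404, 0.579, 0.407, 0.579]
ft_force: [-0.9, 1.3, 0.8]
grip_width: 0.0
```

```bash
python3 st.py .1
```

```text
gate~ 0.169 tool th 0.171 along 0.1046 F tool [-0.83  1.24  0.9 ] z 0.2154 t 16.1167
t 16.12 pos [0.509  0.1221 0.2154] shift mm [ 0.3 -7.2 -1.3] rv [-0.0713  0.0023 -0.0029] j [ 0.23  0.45 -0.23  0.9   0.    0.58] F [-0.86  1.27  0.84] w 0.0
```

Call:
arm_command:
  moves: [0, -0.0012, -0.0002, -0.012, 0, 0, 1, 0, -0.0012, -0.0002, -0.012, 0, 0, 1]

```text
clock: 16.28
eef_pos: [0.5113, 0.1207, 0.2154]
tool_rot: [-0.412, 0.574, 0.414, 0.574]
ft_force: [-1.5, 0.3, 1.3]
grip_width: 0.0005
```

```bash
python3 st.py .1
```

```text
gate~ 0.144 tool th 0.145 along 0.1047 F tool [-1.27  1.55 -0.2 ] z 0.2154 t 16.2833
t 16.28 pos [0.5113 0.1207 0.2154] shift mm [ 0.4 -4.6 -0.9] rv [-0.0446  0.0023 -0.003 ] j [ 0.23  0.45 -0.22  0.9   0.    0.55] F [-1.54  0.3   1.27] w 0.0005
```

Call:
arm_command:
  moves: [0, -0.0012, -0.0002, -0.012, 0, 0, 1, 0, -0.0012, -0.0002, -0.012, 0, 0, 1]

```text
clock: 16.45
eef_pos: [0.5136, 0.1195, 0.2154]
tool_rot: [-0.419, 0.568, 0.422, 0.568]
ft_force: [-1.9, 1.5, 0.5]
grip_width: -0.0001
```

```bash
python3 st.py .1
```

```text
gate~ 0.119 tool th 0.118 along 0.1048 F tool [-0.5   2.22  0.87] z 0.2154 t 16.45
t 16.45 pos [0.5136 0.1195 0.2154] shift mm [ 0.4 -2.  -0.5] rv [-0.0178  0.0022 -0.0031] j [ 0.23  0.45 -0.22  0.9   0.    0.52] F [-1.86  1.48  0.51] w -0.0001
```

Call:
arm_command:
  moves: [0, -0.0012, -0.0002, -0.012, 0, 0, 1, 0, -0.0012, -0.0002, -0.012, 0, 0, 1]

```text
clock: 16.62
eef_pos: [0.5147, 0.1187, 0.2153]
tool_rot: [-0.426, 0.563, 0.431, 0.562]
ft_force: [-5.7, 2.3, 3.7]
grip_width: -0.0002
```

```bash
python3 st.py .05; python3 - <<'E'
from h import *
im=snap("scene","s18.png"); cv2.imwrite("pics/s18c.png",cv2.resize(im[150:290,180:360,::-1],None,fx=4,fy=4,interpolation=cv2.INTER_CUBIC))
E
```

```text
gate~ 0.107 tool th 0.091 along 0.1051 F tool [-3.69  6.16  0.68] z 0.2153 t 16.6167
t 16.62 pos [0.5147 0.1187 0.2153] shift mm [ 0.3 -6.  -0.8] rv [-0.0407  0.003  -0.0074] j [ 0.23  0.46 -0.21  0.91  0.01  0.49] F [-5.73  2.28  3.74] w -0.0002
```

View pics/s18c.png

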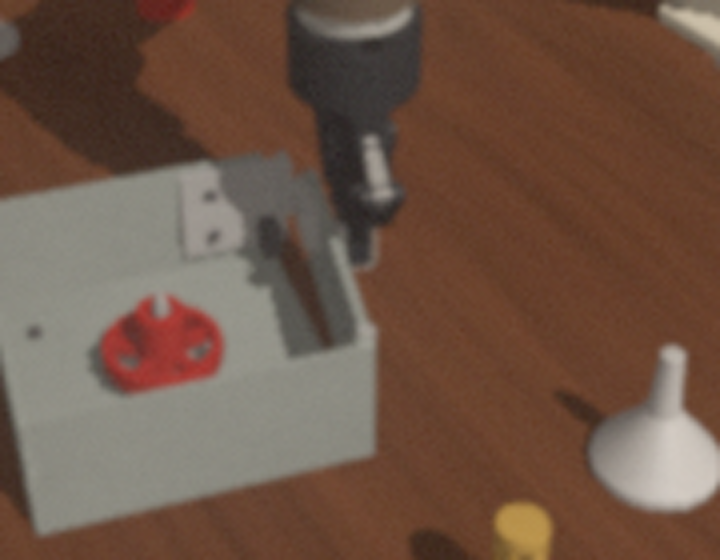

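Force has risen to 6 N at an angle of about 0.107, so the bolt is on the strike. I'll continue row by row.

Call:
arm_command:
  moves: [0, -0.0012, -0.0001, 0, 0, 0, 1]

```text
clock: 16.75
eef_pos: [0.5151, 0.1184, 0.2153]
tool_rot: [-0.425, 0.564, 0.432, 0.561]
ft_force: [-4.2, 2.6, 4.2]
grip_width: -0.0003
```

```bash
python3 st.py .05
```

```text
gate~ 0.102 tool th 0.089 along 0.1051 F tool [-4.18  4.77  1.37] z 0.2153 t 16.75
t 16.75 pos [0.5151 0.1184 0.2153] shift mm [ 0.2 -5.5 -0.7] rv [-0.039   0.0033 -0.0098] j [ 0.22  0.46 -0.21  0.91  0.01  0.49] F [-4.2   2.56  4.23] w -0.0003
```

Call:
arm_command:
  moves: [0, -0.0018, -0.0002, -0.003, 0, -0.002, 1, 0, -0.0018, -0.0002, -0.003, 0, -0.002, 1]

```text
clock: 16.92
eef_pos: [0.5167, 0.1176, 0.2153]
tool_rot: [-0.427, 0.562, 0.435, 0.559]
ft_force: [-6.2, 2.2, 4.7]
grip_width: -0.0002
```

```bash
python3 st.py .05
```

```text
gate~ 0.086 tool th 0.08 along 0.1051 F tool [-4.65  6.56  0.56] z 0.2153 t 16.9167
t 16.92 pos [0.5167 0.1176 0.2153] shift mm [ 0.2 -3.8 -0.4] rv [-0.0302  0.0041 -0.0118] j [ 0.22  0.46 -0.21  0.91  0.01  0.48] F [-6.15  2.19  4.73] w -0.0002
```

Call:
arm_command:
  moves: [-0.0002, -0.002, -0.0002, -0.004, 0, -0.002, 1, -0.0002, -0.002, -0.0002, -0.004, 0, -0.002, 1]

```text
clock: 17.08
eef_pos: [0.5181, 0.1169, 0.2154]
tool_rot: [-0.429, 0.56, 0.44, 0.556]
ft_force: [-6.0, 4.4, 3.8]
grip_width: -0.0002
```

```bash
python3 st.py .03
```

```text
gate~ 0.072 tool th 0.069 along 0.1052 F tool [-3.7   6.95  2.86] z 0.2154 t 17.0833
t 17.08 pos [0.5181 0.1169 0.2154] shift mm [ 0.3 -4.4 -0.4] rv [-0.039   0.0051 -0.0153] j [ 0.22  0.46 -0.2   0.92  0.01  0.47] F [-5.98  4.45  3.82] w -0.0002
```

Call:
arm_command:
  moves: [-0.0002, -0.0022, -0.0002, -0.004, 0.001, -0.004, 1, -0.0002, -0.0022, -0.0002, -0.004, 0.001, -0.004, 1]

```text
clock: 17.25
eef_pos: [0.5196, 0.1164, 0.2153]
tool_rot: [-0.432, 0.558, 0.443, 0.553]
ft_force: [-6.4, 3.2, 5.2]
grip_width: -0.0001
```

```bash
python3 st.py .03
```

```text
gate~ 0.057 tool th 0.057 along 0.1052 F tool [-5.07  7.    1.6 ] z 0.2153 t 17.25
t 17.25 pos [0.5196 0.1164 0.2153] shift mm [ 0.3 -2.8 -0.3] rv [-0.0274  0.0046 -0.0161] j [ 0.22  0.47 -0.2   0.92  0.01  0.45] F [-6.36  3.15  5.19] w -0.0001
```

Call:
arm_command:
  moves: [-0.0003, -0.0022, -0.0002, -0.004, 0.001, -0.004, 1, -0.0003, -0.0022, -0.0002, -0.004, 0.001, -0.004, 1]

```text
clock: 17.42
eef_pos: [0.5206, 0.116, 0.2154]
tool_rot: [-0.435, 0.556, 0.447, 0.55]
ft_force: [-7.4, 4.6, 4.7]
grip_width: -0.0001
```

```bash
python3 st.py .0
```

```text
gate~ 0.046 tool th 0.046 along 0.1051 F tool [-4.55  8.34  2.84] z 0.2154 t 17.4167
t 17.42 pos [0.5206 0.116  0.2154] shift mm [ 0.3 -4.9 -0.6] rv [-0.0455  0.0043 -0.018 ] j [ 0.22  0.47 -0.19  0.92  0.01  0.44] F [-7.42  4.59  4.71] w -0.0001
```

Call:
arm_command:
  moves: [-0.0003, -0.0024, -0.0002, -0.003, 0.001, -0.004, 1]

```text
clock: 17.5
eef_pos: [0.5213, 0.1158, 0.2154]
tool_rot: [-0.436, 0.555, 0.448, 0.549]
ft_force: [-6.0, 3.8, 4.2]
grip_width: 0.0003
```

```bash
python3 st.py .0
```

```text
gate~ 0.039 tool th 0.041 along 0.105 F tool [-4.09  6.75  2.44] z 0.2154 t 17.5
t 17.5 pos [0.5213 0.1158 0.2154] shift mm [ 0.3 -4.1 -0.5] rv [-0.0406  0.004  -0.0191] j [ 0.22  0.47 -0.19  0.93  0.01  0.44] F [-5.99  3.82  4.22] w 0.0003
```

Call:
arm_command:
  moves: [-0.0003, -0.0022, -0.0002, -0.003, 0.001, -0.004, 1, -0.0003, -0.0022, -0.0002, -0.003, 0.001, -0.004, 1]

```text
clock: 17.67
eef_pos: [0.5244, 0.1148, 0.2156]
tool_rot: [-0.44, 0.553, 0.449, 0.547]
ft_force: [-0.4, 0.4, 0.1]
grip_width: -0.0
```

```bash
python3 st.py .0
```

```text
gate~ 0.008 tool th 0.032 along 0.1048 F tool [-0.05  0.44  0.33] z 0.2156 t 17.6667
t 17.67 pos [0.5244 0.1148 0.2156] shift mm [ 0.6 -0.9 -0.3] rv [-0.0317  0.0016 -0.0141] j [ 0.21  0.47 -0.18  0.93  0.01  0.42] F [-0.36  0.42  0.06] w -0.0
```

The force fell from about 10 N to near zero, which is the snap. I'll feel gently for the back stop.

Call:
arm_command:
  moves: [0, -0.0012, 0, 0, 0, 0, 1, 0, -0.0012, 0, 0, 0, 0, 1]

```text
clock: 17.83
eef_pos: [0.5267, 0.1142, 0.2154]
tool_rot: [-0.441, 0.553, 0.449, 0.547]
ft_force: [-6.0, 2.3, 5.1]
grip_width: -0.0001
```

```bash
python3 st.py .0;  python3 - <<'E'
from h import *
im=snap("scene","s19.png"); cv2.imwrite("pics/s19c.png",cv2.resize(im[150:290,180:360,::-1],None,fx=4,fy=4,interpolation=cv2.INTER_CUBIC))
E
```

```text
gate~ -0.014 tool th 0.031 along 0.1047 F tool [-5.05  6.39  1.06] z 0.2154 t 17.8333
t 17.83 pos [0.5267 0.1142 0.2154] shift mm [ 0.5  1.5 -0.2] rv [-0.0309  0.0011 -0.015 ] j [ 0.21  0.48 -0.18  0.93  0.01  0.42] F [-5.95  2.35  5.14] w -0.0001
```

View pics/s19c.png

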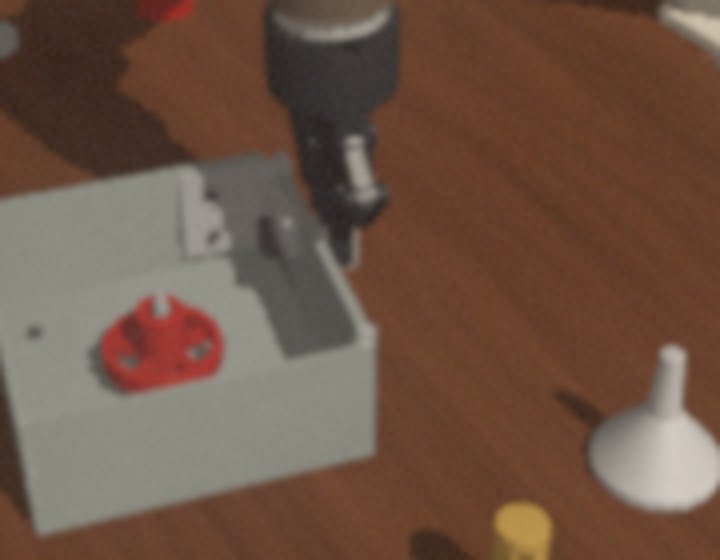

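The gate meets a firm resistance about 0.12 rad past the start of the ride, consistent with the stop. I'll back off slowly and check that the gate stays.

Call:
arm_command:
  moves: [0, 0.002, 0, 0, 0, 0, 1, 0, 0.002, 0, 0, 0, 0, 1, 0, 0.004, 0, 0, 0, 0.005, 1, 0, 0.01, 0, 0, 0, 0, 1, 0, 0.02, 0, 0, 0, 0, 1, 0, 0.025, 0, 0, 0, 0, 1, 0, 0, 0, 0, 0, 0, 1, 0, 0, 0, 0, 0, 0, 1]

```text
clock: 18.55
eef_pos: [0.4631, 0.1263, 0.2164]
tool_rot: [-0.441, 0.554, 0.447, 0.547]
ft_force: [1.0, 0.5, 0.1]
grip_width: 0.0
```

```bash
python3 st.py;  python3 - <<'E'
from h import *
im=snap("scene","s20.png"); cv2.imwrite("pics/s20c.png",cv2.resize(im[150:290,180:360,::-1],None,fx=4,fy=4,interpolation=cv2.INTER_CUBIC))
E
```

```text
gate~ 0.526 tool th 0.034 along 0.1305 F tool [-0.1  -0.9   0.69] z 0.2164 t 18.55
```

View pics/s20c.png

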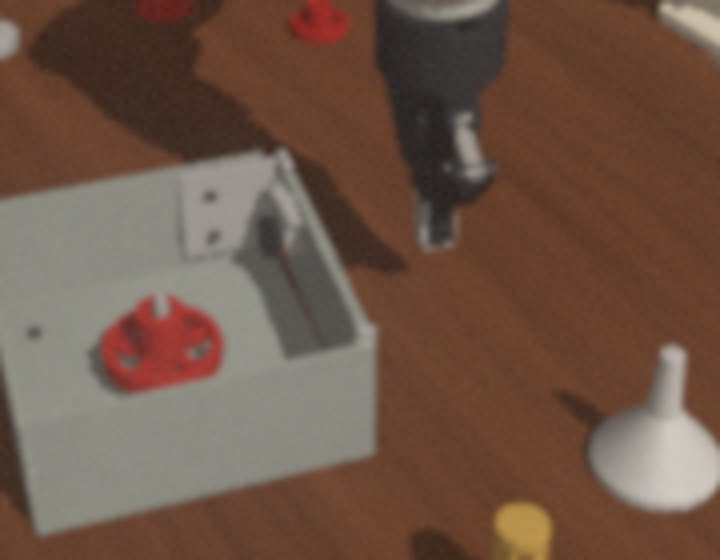

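The fingers are well clear and the gate still stands shut. I'll rise and wait a second to confirm that it holds.

Call:
arm_command:
  moves: [-0.02, 0.01, 0, 0, 0, 0, 1, -0.03, 0.01, 0, 0, 0, 0, 1, -0.03, 0.01, 0, 0, 0, 0, 1, -0.02, 0, 0, 0, 0, 0, 1, 0, 0, 0, 0, 0, 0, 1, 0, 0, 0, 0, 0, 0, 1, 0, 0, 0, 0, 0, 0, 1, 0, 0, 0, 0, 0, 0, 1, 0, 0, 0, 0, 0, 0, 1, 0, 0, 0, 0, 0, 0, 1, 0, 0, 0, 0, 0, 0, 1, 0, 0, 0, 0, 0, 0, 1, 0, 0, 0, 0, 0, 0, 1, 0, 0, 0, 0, 0, 0, 1, 0, 0, 0, 0, 0, 0, 1, 0, 0, 0, 0, 0, 0, 1]

```text
clock: 19.93
eef_pos: [0.4359, 0.1313, 0.3149]
tool_rot: [-0.439, 0.557, 0.447, 0.545]
ft_force: [-0.6, -0.7, -0.3]
grip_width: -0.0002
```

```bash
python3 - <<'E'
from h import *
a=snap("scene","s21.png"); b=snap("top","t21.png")
cv2.imwrite("pics/f21.png",np.vstack([cv2.resize(a[150:290,180:360,::-1],(720,300)),cv2.resize(b[80:230,100:280,::-1],(720,300))]))
c=cv2.resize(a[150:290,180:360,::-1],None,fx=2.2,fy=2.2);d=cv2.resize(b[80:220,100:280,::-1],None,fx=2.2,fy=2.2)
cv2.imwrite("pics/f21.png",np.hstack([c,d]))
s=cv2.imread("pics/s20.png")[150:290,180:280].astype(int); e=a[150:290,180:280,::-1].astype(int)
print(np.abs(s-e).mean(),bot.get_obs()["clock"])
E
```

```text
3.296190476190476 20.0333
```

View pics/f21.png

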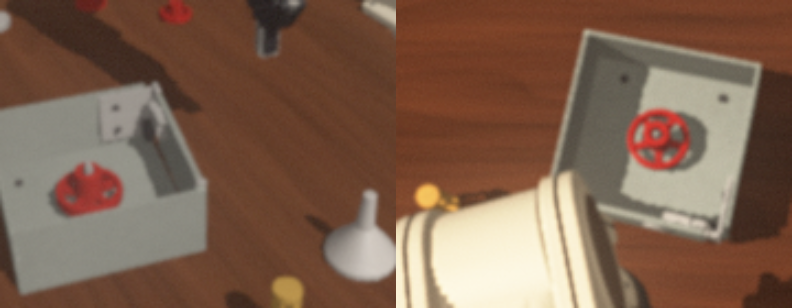

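After more than a second untouched, both views show the gate closed along the front of the guard and the wheel on its spindle. The robot is clear of everything, so I'm handing in.

```bash
python3 -c "
from workcell import bot
print(bot.job_done())"
```

```text
the job is handed in; nothing more can be done
None
```

The 72 mm red wheel is on the spindle and the gate is latched shut. I handed the job in at about 20 s of the 70 s allowed; the hand-in reports no verdict.

- **Wheel:** I gripped it by the hub and lowered it with no resistance. After release, its rim and bore were within about 2 px (1.5 mm) of where a seated wheel should appear. I did not measure seat contact directly; it rests on the tool height (within about 0.5 mm of home) and these pictures.
- **Gate:** I pushed at the pad with closed fingers in 1–2 mm steps. The force stayed at 1–2 N until the bolt met the strike, peaked at about 10 N in the readings (limit 20 N), then fell to near zero at the snap. Pressing gently after that met the stop at about 8 N. With the fingers withdrawn, the gate stayed shut for more than 1.5 s in the scene view, and the final top view also shows it closed.
- **Bystanders:** The robot touched neither the other parts nor the two smaller red wheels. I did not re-measure their positions at the end.
- **Disagreements:** The wrist and top cameras differed by 2–3 mm throughout, so I took the wheel-to-spindle fit from the wrist camera alone. My gate angle estimate read about -0.01 rad at the stop, slightly outside the 0 to 0.2 range, which fits the calibration and finger-thickness error.

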